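# Take the photodiode head from its sloped stand and hold it in the lamp's beam

### The job

Check the lamp's output: draw the black photodiode head with the blue window out of its pocket in the sloped stand, turn it upright and hold it up in the air in front of the lamp, a few centimetres from the lens, with the window squarely facing the lens and centred on it. Leave the other head in its pocket and the lamp and everything else where they are. The program finishes while still holding the head steady there; do not put it down.

Things in the scene. Friction and masses are not known exactly. Their poses are not given: they have to be found in the camera images.
- detector_centre (a point): Centre of the photodiode head: a black puck, 43 mm across, 16 mm thick, 52 g, with a blue window on one face and a stubby gold connector on its rim. z stands out of the window, -y runs along the connector. At first it lies window up on the 50 degree slope of either pocket, -y pointing up the slope and out of the pocket, about towards the robot. Grip the round rim across x, at mid-height.
- thermal_centre (a point): Centre of the other head, to be left alone: same shape, size and axes, but bright metal with a broad black disc in place of the blue window. It sits in the other pocket, 100 mm beside the first.
- rack: The fixed stand: base plate 72 x 150 x 8 mm with two sloped pockets 100 mm apart along y; origin under the plate, x away from the mouths. Seated heads have their centres 58 mm above the worktop. A lip covers the lowest 9 mm of a head's face, stops hold its lower rim: it leaves only along its -y, clear after 20 mm. No part of a pocket lies over 19 mm from its middle in y: the rim's sides are free.
- lamp_lens (a point): Centre of the lamp's lens face, 140 to 180 mm up. The lamp is a black ribbed cylinder (37 mm at the lens, cooling fins 53 mm in diameter) lying level on a post with a round magnetic foot, and reaches 90 mm back from the lens. The point's -x axis is the level beam, out of the lens; z is up.
- blue_sphere (a point): Centre of the fixed blue sphere, 155 mm in diameter, that hangs over the worktop from a black stand on its left (up to 460 mm high): an obstacle to keep the arm clear of. The dark box round the worktop has its front open; an upright square post stands at each front corner, the left one at about x 440, y 650 mm.
- mirror_mount: Small mirror in a black mount, 42 x 36 x 36 mm, a bystander; origin under it.
- screw_tin: Round white tin, 59 mm wide, 26 mm high, a bystander; origin under it.
- polyimide_tape: Roll of amber tape lying flat, 59 mm wide, 13 mm high, a bystander; origin under it.
- objective_20x: Black microscope objective with a yellow-green ring, standing, 34 mm wide, 50 mm high, a bystander; origin under it.
Mind the look-alikes: they are no part of the job. What is shaped like the part that bears detector_centre but red or turquoise is not meant.

How it is judged:
By the outcome, as a careful person would: the job done as asked, in the order asked, and still so for the second after the job is handed in, while the arm keeps its last pose, push and grip.
It also fails if it takes over 45 s, if anything falls off the work surface, if the arm or the gripper's body presses on something with over 40 N, if the wrist force passes 120 N, or if a joint passes its speed limit or range.

### The arm

A 7-joint arm with a two-finger parallel gripper is mounted at the origin on a cart in front of the work surface, level with it; the furniture and walls round the work are solid. World frame = base frame: x ahead of the robot, y to its left, z up, the work surface at z = 0. Lengths are in m, angles in rad, forces in N, time in s.
With the tool pointing down it reaches from about 0.4 to 0.85 m from the base axis. Payload 4.5 kg.
Tool frame: the origin (TCP) lies between the finger pads; the fingertips stand 11 mm ahead of it and the grasp point (between the pads) lies 8 mm behind it (r.tip_reach is the distance from the TCP to the fingertips, in m); x points along the fingers, y is the direction in which the jaws open and shut, and the axes are right-handed (so a half turn about x gives the same grasp; the last joint's range is limited). The gripper opens to 88 mm and grips with 3 to 60 N. Pads are 18 mm wide; open, the fingers measure 123 mm over their backs; the gripper's body (75 mm by 187 mm) begins 45 mm behind the grasp point.
Start: joints at [-1.09, 0.689, -0.195, 1.565, 0.157, 0.902, -0.215], TCP at [0.27, 0.564, 0.25] pointing down, gripper open.
Joint ranges: [-3.01, 3.01], [-0.46, 2.08], [-1.47, 1.51], [0.13, 2.56], [-1, 4.14], [0.04, 2.09], [-2.66, 2.66]. Speed limits (rad/s): [2.57, 2.57, 3.14, 3.14, 3.14, 3.14, 3.14].

### API

Orientations are given as a unit quaternion [x, y, z, w].
In Python, from plant import r gives the robot as it stands.
- The arm moves only by the tool drive_tool, never from a script. Its argument "deltas" is a list of rows, each a list of 3 entries, a list of its own where there are three numbers: the turn, a rotation vector about the tool's x, y, z in degrees, then the shift along the tool's x, y, z in cm, then the finger opening in cm, from 0 to 8.81. A call has 1 to 12 rows; each row shifts and turns the commanded pose from where the row before left it, along the tool's axes as they then stand; what a row does not reach is not made up. A row lasts 1/12 s, in which the tool goes at most 41.7 mm and 7.16 degrees, less where a joint would pass 70% of its speed; a pose out of reach is approached as far as the arm can. A call is refused whole if a number of a shift passes 4.17 or a number of a turn 7.16, either way. A call with a gripper value outside its range is refused whole. The fingers move at their own pace and stop on an object; "force" is the grip in N (left out, the last holds). Time passes only in rows, so rows that do not move let the fingers close. It gives the time, the measured TCP pose, the force and the opening at its end, in the units of the state.
- r.get_state(): the state, without advancing time (a new reading comes with each control period).
- r.snapshot(name): name is "scene" or "top" or "wrist"; returns a dict with "color" (420x560x3 uint8, red, green, blue), "fov_y" (degrees; the focal length in pixels is half the picture's height over the tangent of half this angle, whatever the lens; pixels are square), "cx", "cy" (the principal point, pixels), "extrinsics" (4x4, takes a point from world to camera coordinates); the wrist camera has in their place "tool_from_camera" (4x4, takes a point from camera to tool coordinates, whose origin is the TCP and whose axes are the tool frame's). Camera axes: x right, y up, looking along -z (the intrinsics and any distortion apply to the point x, -y, -z); pixel columns grow to the right and rows downward; lengths in m; the calibration is good to about 2 mm. A picture is of the moment at which its call begins: read the wrist's pose just before it. There is no depth.
- r.finish_job(): hands the job in, once; it reports no verdict.
The state is a dict: "clock": time; "q": joint angles; "qd": joint speeds; "joint_torque": joint torques, N m; "tool_pos": TCP position; "eef_rot": TCP orientation; "contact_force": force on the tool from outside, world axes, zero at the start; "moment": the same for the moment, N m; "opening": opening from 0.0 (shut) to 1.0 (fully open).
Only numpy, scipy, OpenCV 4.12 (cv2) and the standard library are available. Lean on these libraries where they do the work, as an engineer would, in place of code of your own. Each camera call takes 0.05 s, during which the arm holds its last target. There are 200 camera calls.

## Working session

There is one attempt and no reset: what is moved stays moved. The work goes in short steps, Python scripts to look and compute and a tool call to move; the robot and the scene stay as the last step left them, time stands still between calls to the robot, and variables do not carry over. Pictures are saved under pics/ and viewed, about 8 in all and at most 12, crops included, and the job is handed in when it is done.

Besides the shell and the picture viewer there is one more tool, called after ">>>" in YAML: its name, and indented under it one key for each argument. drive_tool: Moves the arm, as the interface text tells. Its arguments: {"type":"object","properties":{"deltas":{"type":"array","items":{"type":"array"}},"force":{"type":"number"}},"required":["deltas"]}

```bash
mkdir -p pics; ls
cat > h.py <<'E'
import numpy as np, cv2
from plant import r
from scipy.spatial.transform import Rotation as R
def snap(n,f=None):
    s=r.get_state(); d=r.snapshot(n); 
    if n=='wrist':
        T=np.eye(4);T[:3,:3]=R.from_quat(s['eef_rot']).as_matrix();T[:3,3]=s['tool_pos']
        d['cw']=T@d['tool_from_camera']
    else: d['cw']=np.linalg.inv(d['extrinsics'])
    if f: cv2.imwrite('pics/'+f,d['color'][:,:,::-1])
    np.save('pics/'+(f or n)+'.npy',d,allow_pickle=True)
    return d
def load(f): return np.load('pics/'+f+'.npy',allow_pickle=True).item()
def ray(d,u,v):
    f=210/np.tan(np.radians(d['fov_y']/2))
    c=np.array([(u-d['cx'])/f,-(v-d['cy'])/f,-1.])
    return d['cw'][:3,3], d['cw'][:3,:3]@c
def onz(d,u,v,z):
    o,k=ray(d,u,v); return o+k*(z-o[2])/k[2]
def cross(*dv):
    A=0;b=0;L=[]
    for d,u,v in dv:
        o,k=ray(d,u,v);k=k/np.linalg.norm(k);P=np.eye(3)-np.outer(k,k);A=A+P;b=b+P@o;L.append((o,P))
    x=np.linalg.solve(A,b); return x,[np.linalg.norm(P@(x-o)) for o,P in L]
def proj(d,p):
    f=210/np.tan(np.radians(d['fov_y']/2)); c=np.linalg.inv(d['cw'])@np.r_[p,1]
    return d['cx']+f*c[0]/-c[2], d['cy']-f*c[1]/-c[2]
E
python3 - <<'E'
from h import *
np.set_printoptions(precision=3,suppress=True)
a=snap('scene','scene.png');b=snap('top','top.png')
for d in(a,b):print({k:v for k,v in d.items() if k not in('color','extrinsics')})
print(r.get_state())
E
```

```text
pics
{'fov_y': 55.72566080621385, 'cx': 281.5038312259703, 'cy': 210.64489177640047, 'cw': array([[ 0.579, -0.588,  0.565,  1.111],
       [ 0.815,  0.408, -0.41 , -0.524],
       [ 0.011,  0.698,  0.716,  0.964],
       [ 0.   ,  0.   ,  0.   ,  1.   ]])}
{'fov_y': 43.55467877613495, 'cx': 278.6507854775733, 'cy': 206.45084541914144, 'cw': array([[-0.214,  0.769, -0.602, -0.151],
       [-0.977, -0.168,  0.132,  0.036],
       [ 0.   ,  0.616,  0.788,  1.137],
       [ 0.   ,  0.   ,  0.   ,  1.   ]])}
{'clock': 0.1, 'q': array([-1.09 ,  0.69 , -0.195,  1.566,  0.157,  0.902, -0.215]), 'qd': array([ 0.002, -0.001, -0.001, -0.003, -0.   , -0.002, -0.001]), 'joint_torque': array([ -0.004, -52.85 ,  -1.271, -15.384,  -0.053,   0.002,   0.   ]), 'tool_pos': array([0.27 , 0.563, 0.249]), 'eef_rot': array([ 0.156,  0.69 , -0.157,  0.689]), 'contact_force': array([0.543, 0.302, 0.145]), 'moment': array([ 0.021, -0.065, -0.037]), 'opening': 0.9991277537540493}
```

View pics/scene.png

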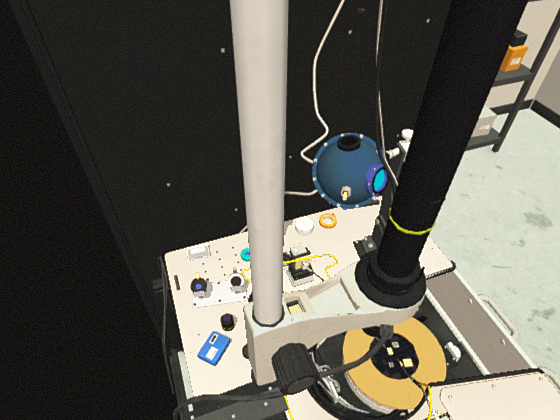

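View pics/top.png

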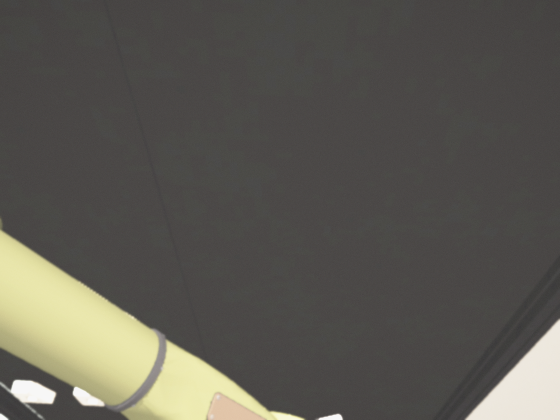

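Run:
```python
from h import *
a=load('scene.png');b=load('top.png')
for p in [(0,0,0),(.4,0,0),(.6,0,0),(.8,0,0),(.6,.3,0),(.6,-.3,0),(.27,.564,.25),(.44,.65,0),(.44,.65,.4)]:
    print(p,np.round(proj(a,p)),np.round(proj(b,p)))
for u,v in[(198,287),(237,282),(228,321),(213,347),(300,265),(305,227),(328,219),(168,255),(380,205),(450,265)]: print(u,v,onz(a,u,v,0.03).round(3))
w=snap('wrist','w0.png'); print(w['cw'].round(3),w['fov_y'])
big=cv2.resize(a['color'][180:380,140:420],None,fx=2.8,fy=2.8,interpolation=cv2.INTER_CUBIC)
cv2.imwrite('pics/sc.png',np.ascontiguousarray(big[:,:,::-1]))
```

```text
(0, 0, 0) [223. 160.] [280. 513.]
(0.4, 0, 0) [283. 223.] [243. 322.]
(0.6, 0, 0) [322. 263.] [230. 252.]
(0.8, 0, 0) [368. 312.] [219. 193.]
(0.6, 0.3, 0) [392. 222.] [111. 274.]
(0.6, -0.3, 0) [236. 315.] [342. 232.]
(0.27, 0.564, 0.25) [390.  89.] [-82. 392.]
(0.44, 0.65, 0) [424. 159.] [-47. 363.]
(0.44, 0.65, 0.4) [458.  60.] [-168.  270.]
198 287 [ 0.483 -0.348  0.03 ]
237 282 [ 0.53  -0.251  0.03 ]
228 321 [ 0.62  -0.332  0.03 ]
213 347 [ 0.66  -0.397  0.03 ]
300 265 [ 0.584 -0.071  0.03 ]
305 227 [0.475 0.031 0.03 ]
328 219 [0.49  0.113 0.03 ]
168 255 [ 0.332 -0.369  0.03 ]
380 205 [0.54  0.298 0.03 ]
450 265 [0.834 0.288 0.03 ]
[[ 0.431 -0.864 -0.259  0.203]
 [ 0.902  0.413  0.125  0.595]
 [-0.001 -0.288  0.958  0.385]
 [ 0.     0.     0.     1.   ]] 66.42213869682926
```

View pics/sc.png

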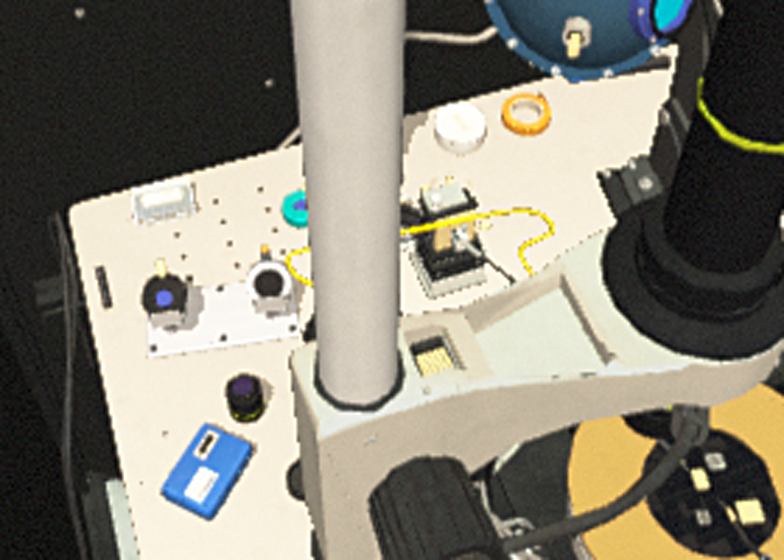

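View pics/w0.png

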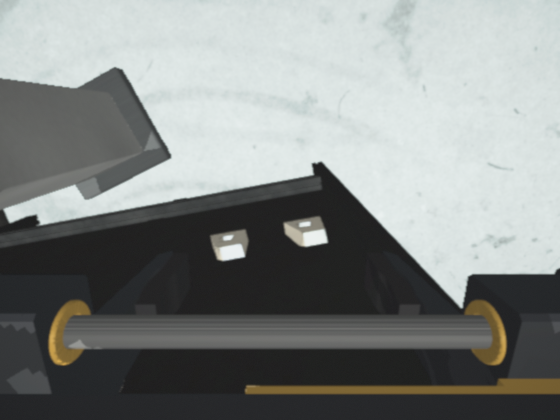

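Scene: detector (black, blue window) at (199,286), thermal (bright) at (236,281), turquoise look-alike at (246,254), tin (304,226), tape (328,219), objective (227,321), sphere (348,170). The lamp is hidden, probably behind the white tube. The top view shows only a dark cover plus the arm. The wrist view shows the cart and floor.

```bash
cat >> h.py <<'E'
def to(pos=None,Rm=None):
    s=r.get_state(); C=R.from_quat(s['eef_rot']); M=C.as_matrix()
    if pos is not None: print('shift cm',(M.T@(np.array(pos)-s['tool_pos'])*100).round(2))
    if Rm is not None: print('rotvec deg',(C.inv()*R.from_matrix(Rm)).as_rotvec(degrees=True).round(2))
E
python3 - <<'E'
from h import *
print(R.from_quat(r.get_state()['eef_rot']).as_matrix().round(2))
a=load('scene.png');hsv=cv2.cvtColor(a['color'],cv2.COLOR_RGB2HSV)
for u,v in[(199,286),(236,281),(246,254)]: print(onz(a,u,v,.058).round(3))
m=((hsv[...,0]>95)&(hsv[...,0]<115)&(hsv[...,1]>100)&(hsv[...,2]>40)).astype('u1'); m[:120]=0;m[215:]=0
c=max(cv2.findContours(m,0,2)[0],key=cv2.contourArea);print(cv2.minEnclosingCircle(c),cv2.boundingRect(c))
(u,v),rad=cv2.minEnclosingCircle(c);o,k=ray(a,u,v);f=397.;print('sphere',(o+k*0.0775*f/rad).round(3))
for u,v in[(163,258),(185,400),(380,205),(368,246),(282,232)]: print(u,v,onz(a,u,v,0).round(3))
to((.38,.3,.36));to((.40,-.1,.36))
E
```

```text
[[-0.    0.43  0.9 ]
 [-0.    0.9  -0.43]
 [-1.   -0.    0.  ]]
[ 0.5   -0.349  0.058]
[ 0.543 -0.26   0.058]
[ 0.48  -0.189  0.058]
((349.01763916015625, 170.11264038085938), 38.36237335205078) (312, 134, 71, 75)
sphere [ 0.689 -0.05   0.449]
163 258 [ 0.309 -0.381  0.   ]
185 400 [ 0.721 -0.507  0.   ]
380 205 [0.522 0.324 0.   ]
368 246 [0.631 0.162 0.   ]
282 232 [ 0.43  -0.025  0.   ]
shift cm [-11.06 -19.    21.3 ]
shift cm [-11.01 -54.21  40.39]
```

>>> drive_tool:
  deltas:
    - [[0,0,0],[-2.5,-2.4,1.5],8.81]
    - [[0,0,0],[-2.5,-2.4,1.5],8.81]
    - [[0,0,0],[-2,-2.4,2.5],8.81]
    - [[0,0,0],[-1.5,-2.4,2.8],8.81]
    - [[0,0,0],[-1.5,-2.4,2.8],8.81]
    - [[0,0,0],[-1.5,-2.4,2.8],8.81]
    - [[0,0,0],[0,-2.4,2.8],8.81]
    - [[0,0,0],[0,-2.4,2.8],8.81]
    - [[0,0,0],[0,-3,2],8.81]
    - [[0,0,0],[0,-3,2],8.81]
    - [[0,0,0],[0,-3,2],8.81]
    - [[0,0,0],[0,-3,2],8.81]

```text
clock: 1.15
tool_pos: [0.383, 0.1616, 0.3646]
eef_rot: [0.157, 0.69, -0.157, 0.689]
contact_force: [0.6, 0.0, 0.5]
opening: 1.002
```

>>> drive_tool:
  deltas:
    - [[0,0,0],[0,-3,2],8.81]
    - [[0,0,0],[0,-3,2],8.81]
    - [[0,0,0],[0,-3,1.5],8.81]
    - [[0,0,0],[0,-3,1.5],8.81]
    - [[0,0,0],[0,-2,1],8.81]
    - [[0,0,0],[0,0,0],8.81]
    - [[0,0,0],[0,0,0],8.81]

```text
clock: 1.73
tool_pos: [0.3947, 0.0018, 0.3646]
eef_rot: [0.158, 0.689, -0.158, 0.689]
contact_force: [-0.2, -0.4, 0.7]
opening: 1.001
```

Run:
```python
from h import *
s=r.get_state();print(s['tool_pos'],s['q'].round(2))
a=snap('wrist','w1.png');b=snap('scene','s1.png');c=snap('top','t1.png')
im=np.hstack([cv2.resize(x['color'],(400,300),interpolation=cv2.INTER_AREA) for x in(b,c)])
im=np.vstack([im,np.zeros((300,800,3),'u1')]);im[300:,200:600]=cv2.resize(a['color'],(400,300),interpolation=cv2.INTER_AREA)
cv2.imwrite('pics/m1.png',im[:,:,::-1])
```

```text
[0.39468356 0.00175686 0.36464634] [-0.04  0.22 -0.1   2.03  0.03  0.89  0.96]
```

View pics/m1.png

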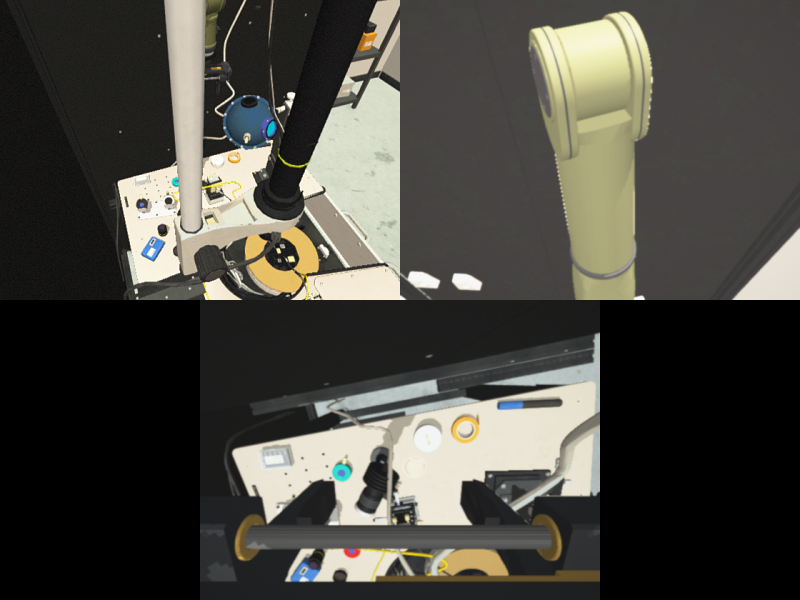

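Wrist view: lamp at about (245,259), turquoise decoy (199,238), red decoy (213,350), tin, tape; the heads are hidden behind the left finger. Enlarging the lamp.

Run:
```python
from h import *
a=load('w1.png')
big=cv2.resize(a['color'][180:330,120:320],None,fx=4,fy=4,interpolation=cv2.INTER_CUBIC)
cv2.imwrite('pics/w1c.png',np.ascontiguousarray(big[:,:,::-1]))
```

```text
(no output)
```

View pics/w1c.png

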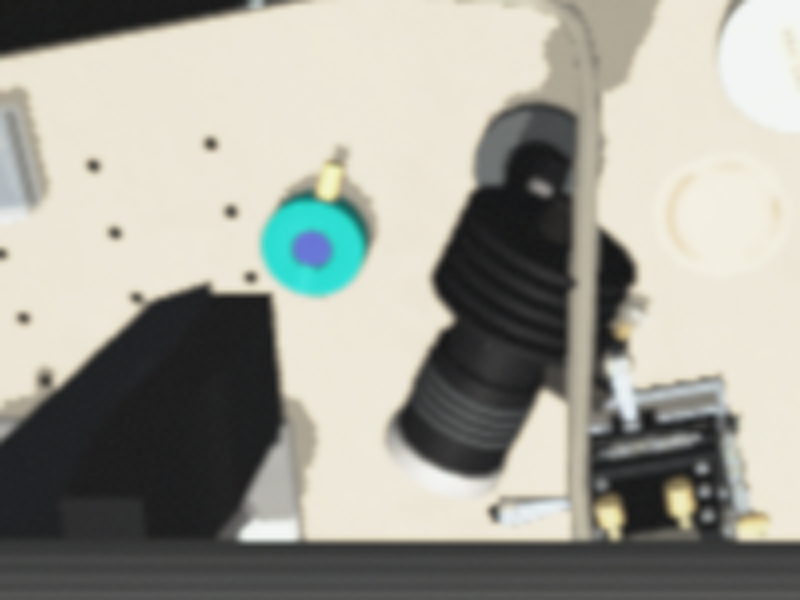

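Run:
```python
from h import *
a=load('w1.png');print(a['cw'].round(3))
P=lambda x,y:(120+x/4,180+y/4)
for z in(.14,.16,.18):
    print(z,[onz(a,*P(*p),z)[:2].round(3) for p in[(443,462),(390,430),(497,478),(490,320),(540,210)]])
print('foot',onz(a,*P(530,150),.01).round(3),'red',onz(a,213,350,.01).round(3),'turq',onz(a,*P(315,245),.02).round(3))
to((.36,-.12,.30))
```

```text
[[ 0.434 -0.863 -0.259  0.328]
 [ 0.901  0.416  0.125  0.034]
 [ 0.    -0.288  0.958  0.5  ]
 [ 0.     0.     0.     1.   ]]
0.14 [array([ 0.501, -0.115]), array([ 0.483, -0.124]), array([ 0.513, -0.102]), array([ 0.463, -0.078]), array([ 0.438, -0.048])]
0.16 [array([ 0.491, -0.107]), array([ 0.475, -0.116]), array([ 0.503, -0.094]), array([ 0.456, -0.072]), array([ 0.432, -0.044])]
0.18 [array([ 0.481, -0.098]), array([ 0.466, -0.107]), array([ 0.493, -0.087]), array([ 0.448, -0.066]), array([ 0.426, -0.039])]
foot [ 0.453 -0.07   0.01 ] red [ 0.649 -0.251  0.01 ] turq [ 0.448 -0.164  0.02 ]
shift cm [  6.46 -12.7    2.18]
```

Run:
```python
from h import *
a=load('w1.png');s=r.get_state()
M=R.from_quat(s['eef_rot']).as_matrix()
h=np.array([.5,-.349,.058]);t=np.array([.543,-.26,.058])
for p,th in [((.374,-.28,.3),0),((.33,-.27,.3),0),((.374,-.28,.2),-20),((.37,-.25,.26),-40),((.374,-.24,.30),-20),((.374,-.24,.30),0)]:
    T=np.eye(4);T[:3,:3]=M@R.from_euler('y',th,degrees=True).as_matrix();T[:3,3]=p
    d=dict(a);d['cw']=T@a['tool_from_camera']
    print(p,th,np.round(proj(d,h)),np.round(proj(d,t)),np.round(proj(d,(.5,-.11,.16))))
to((.374,-.24,.30))
```

```text
(0.374, -0.28, 0.3) 0 [271. 287.] [345. 287.] [501. 245.]
(0.33, -0.27, 0.3) 0 [278. 316.] [351. 316.] [502. 287.]
(0.374, -0.28, 0.2) -20 [270. 268.] [360. 268.] [597. 274.]
(0.37, -0.25, 0.26) -40 [250. 172.] [330. 172.] [507. 186.]
(0.374, -0.24, 0.3) -20 [245. 223.] [317. 223.] [461. 206.]
(0.374, -0.24, 0.3) 0 [244. 298.] [318. 299.] [459. 261.]
shift cm [  6.45 -22.93   8.6 ]
```

>>> drive_tool:
  deltas:
    - [[0,0,0],[0.8,-2.9,1.1],8.81]
    - [[0,0,0],[0.8,-2.9,1.1],8.81]
    - [[0,0,0],[0.8,-2.9,1.1],8.81]
    - [[0,0,0],[0.8,-2.9,1.1],8.81]
    - [[0,0,0],[0.8,-2.9,1.1],8.81]
    - [[0,0,0],[0.8,-2.9,1.1],8.81]
    - [[0,0,0],[0.8,-2.9,1.1],8.81]
    - [[0,0,0],[0.8,-2.9,1.1],8.81]
    - [[0,-7,0],[0,0,0],8.81]
    - [[0,-7,0],[0,0,0],8.81]
    - [[0,-6,0],[0,0,0],8.81]
    - [[0,0,0],[0,0,0],8.81]

```text
clock: 2.88
tool_pos: [0.3694, -0.2413, 0.2988]
eef_rot: [0.128, 0.562, -0.18, 0.797]
contact_force: [-0.9, 1.4, 0.2]
opening: 0.997
```

Run:
```python
from h import *
s=r.get_state();print(s['tool_pos'],s['q'].round(2),abs(s['qd']).max())
a=snap('wrist','w2.png')
cv2.imwrite('pics/w2b.png',cv2.resize(a['color'],(784,588),interpolation=cv2.INTER_CUBIC)[:,:,::-1])
```

```text
[ 0.36940152 -0.24128037  0.29876766] [ 0.51  0.27 -0.04  2.31 -0.01  0.21  1.61] 0.25711994601593974
```

View pics/w2b.png

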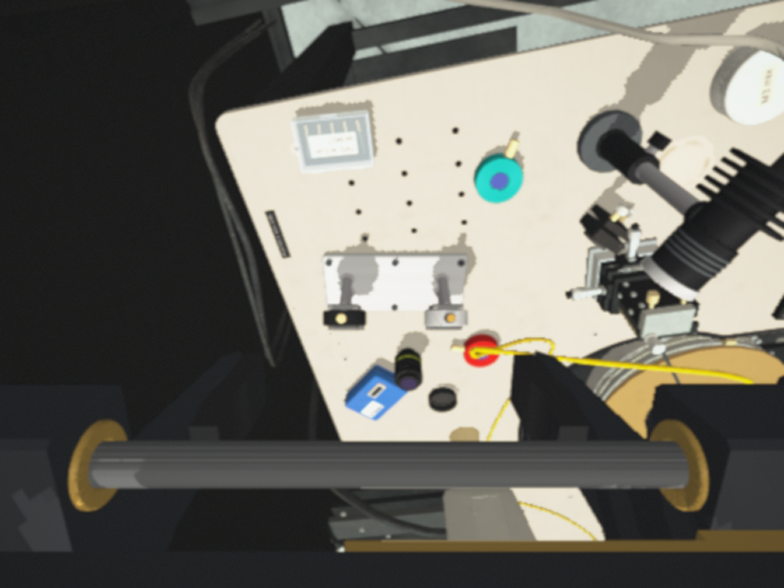

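```bash
cat > fk.py <<'E'
from h import *
def fk(q,p):
    L1,L2,L3,H,c,e1,e2=p
    Ry=lambda a:R.from_euler('y',a).as_matrix(); Rz=lambda a:R.from_euler('z',-a).as_matrix()
    A=Rz(q[0])@Ry(q[1])@Rz(q[2]); x=np.array([0,0,H])+A@[e1,0,L1]
    A=A@Ry(q[3])@Rz(q[4]); x=x+A@[e2,0,L2]
    A=A@Ry(q[5])@Rz(q[6]+c); x=x+A@[0,0,L3]
    return x,A@np.array([[0,0,1.],[0,1,0],[-1,0,0]]).T.T  # cols set below
E
python3 - <<'E'
from h import *
from fk import fk
a=load('w2.png');b=load('w1.png');s=r.get_state()
print(s['q'].round(3),s['tool_pos'].round(4),s['eef_rot'].round(4))
g=a['color'].astype(int).sum(2)
m=(g<150).astype('u1');m[:195]=0;m[250:]=0;m[:,:225]=0;m[:,345:]=0
for c in cv2.findContours(m,0,2)[0]:
    if cv2.contourArea(c)>60: print('blk',cv2.boundingRect(c),cv2.minAreaRect(c))
hsv=cv2.cvtColor(a['color'],cv2.COLOR_RGB2HSV)
print('det',onz(a,344/1.4,318/1.4,.058).round(4),'th',onz(a,446/1.4,318/1.4,.058).round(4))
print('conn',[onz(a,u/1.4,318/1.4,.08).round(4) for u in(341,450)])
cs=[onz(a,u/1.4,v/1.4,.008) for u,v in((325,254),(464,254))];print('plate',cs,np.linalg.norm(cs[0]-cs[1]))
print('lens',cross((a,671/1.4,282/1.4),(b,230.75,294.5)))
print('fins end?',cross((a,760/1.4,190/1.4),(b,120+535/4,180+270/4)))
ws=[(645,262),(697,300)]
for z in(.14,.15,.16):print(z,[onz(a,u/1.4,v/1.4,z).round(3) for u,v in ws])
E
```

```text
[ 0.511  0.276 -0.037  2.305 -0.007  0.219  1.61 ] [ 0.3718 -0.2423  0.2997] [ 0.1275  0.5625 -0.18    0.7968]
blk (247, 222, 13, 10) ((253.0, 226.5), (9.0, 12.0), 90.0)
det [ 0.4995 -0.351   0.058 ] th [ 0.5428 -0.2603  0.058 ]
conn [array([ 0.4833, -0.3433,  0.08  ]), array([ 0.5266, -0.2526,  0.08  ])]
plate [array([ 0.4514879 , -0.35111375,  0.008     ]), array([ 0.51248438, -0.22334923,  0.008     ])] 0.1415780439735236
lens (array([ 0.4840572 , -0.10100148,  0.17202291]), [np.float64(4.7695731150971496e-05), np.float64(4.769573115091987e-05)])
fins end? (array([ 0.44321366, -0.05051497,  0.16966077]), [np.float64(0.0007417731397540828), np.float64(0.0007417731397541204)])
0.14 [array([ 0.489, -0.103,  0.14 ]), array([ 0.54 , -0.073,  0.14 ])]
0.15 [array([ 0.481, -0.106,  0.15 ]), array([ 0.529, -0.077,  0.15 ])]
0.16 [array([ 0.472, -0.11 ,  0.16 ]), array([ 0.519, -0.082,  0.16 ])]
```

```bash
cat > fk.py <<'E'
from h import *
from scipy.optimize import least_squares
B=np.array([[0,0,1.],[0,1,0],[-1,0,0]]).T  # tool x along flange z
def fk(q,p):
    L1,L2,L3,H,c,e1,e2=p
    Ry=lambda a:R.from_euler('y',a).as_matrix(); Rz=lambda a:R.from_euler('z',-a).as_matrix()
    A=Rz(q[0])@Ry(q[1])@Rz(q[2]); x=np.array([0,0,H])+A@[e1,0,L1]
    A=A@Ry(q[3])@Rz(q[4]); x=x+A@[e2,0,L2]
    A=A@Ry(q[5])@Rz(q[6]+c); x=x+A@[0,0,L3]
    return x,A@B
lo=np.array([-3.01,-.46,-1.47,.13,-1,.04,-2.66]);hi=np.array([3.01,2.08,1.51,2.56,4.14,2.09,2.66])
def ik(x,M,q0,p,w=.02):
    f=lambda q:np.r_[(fk(q,p)[0]-x)*10,R.from_matrix(fk(q,p)[1].T@M).as_rotvec()*2,(q-q0)*w]
    s=least_squares(f,np.clip(q0,lo+.001,hi-.001),bounds=(lo,hi)); return s.x,np.abs(f(s.x)[:6]).max()
E
python3 - <<'E'
from fk import *
np.set_printoptions(precision=3,suppress=True)
D=[([-1.09,.69,-.195,1.566,.157,.902,-.215],[.27,.563,.249],[.156,.69,-.157,.689]),
([-.04,.22,-.10,2.03,.03,.89,.96],[.3947,.0018,.3646],[.158,.689,-.158,.689]),
([.511,.276,-.037,2.305,-.007,.219,1.61],[.3718,-.2423,.2997],[.1275,.5625,-.18,.7968])]
def res(p):
    o=[]
    for q,x,e in D:
        X,M=fk(q,p);o+=list((X-x)*10)+list(R.from_matrix(M.T@R.from_quat(e).as_matrix()).as_rotvec())+[]
    return np.r_[o,(p[5:])*.1]
best=min((least_squares(res,[.55,.35,.31,.36,c,0,0]) for c in(-3,-1.5,0,1.5,3)),key=lambda s:s.cost)
print(best.x,best.cost,best.fun); np.save('p.npy',best.x); p=best.x
# grasp pose
h=np.array([.4995,-.351,.058]);ry=np.array([.0433,.0907,0]);ry/=np.linalg.norm(ry);fw=np.array([ry[1],-ry[0],0])
t=np.radians(50);tx=fw*np.cos(t)-np.array([0,0,1])*np.sin(t);M=np.c_[tx,ry,np.cross(tx,ry)]
np.save('Mg.npy',M)
b=np.radians(-50);zf=-np.array([np.cos(b),np.sin(b),0]);Mf=np.c_[[0,0,-1],np.cross(zf,[0,0,-1]),zf]
L=np.array([.484,-.101,.172]);pf=L-.045*zf-np.array([0,0,.008])
for name,x,MM in(('grasp',h+.008*tx,M),('pre',h-.06*tx,M),('final',pf,Mf)):
  for flip in(0,1):
    Mm=MM@np.diag([1,-1,-1]) if flip else MM
    for q5 in(0,3.0):
      for q7 in(-2,0,2):
        q,e=ik(x,Mm,np.array([.3,.8,0,2,q5,.5,q7]),p)
        if e<.01: print(name,flip,x.round(3),q)
E
```

```text
[ 0.638  0.023 -0.077 -0.516  4.714  0.041 -0.286] 0.25527250782992955 [-0.296  0.191 -0.113  0.001  0.001 -0.001 -0.211  0.406  0.188 -0.002
  0.003 -0.     0.164  0.309 -0.075  0.002  0.001 -0.     0.004 -0.029]
grasp 0 [ 0.504 -0.353  0.052] [ 0.974  0.91  -0.363  1.58   0.968  0.04   1.011]
grasp 0 [ 0.504 -0.353  0.052] [ 0.224  0.853  0.175  1.58  -0.968  0.04   2.372]
grasp 0 [ 0.504 -0.353  0.052] [ 0.974  0.91  -0.363  1.58   0.968  0.04   1.01 ]
grasp 0 [ 0.504 -0.353  0.052] [ 0.974  0.91  -0.363  1.58   0.968  0.04   1.011]
grasp 1 [ 0.504 -0.353  0.052] [ 0.592  1.139 -0.155  0.59   0.085  0.722 -1.483]
grasp 1 [ 0.504 -0.353  0.052] [ 0.224  0.853  0.175  1.58  -0.968  0.04  -0.77 ]
grasp 1 [ 0.504 -0.353  0.052] [ 0.974  0.91  -0.363  1.58   0.968  0.04  -2.131]
pre 0 [ 0.465 -0.334  0.104] [ 1.019  0.809 -0.393  1.686  0.956  0.04   1.017]
pre 0 [ 0.465 -0.334  0.104] [ 0.204  0.747  0.189  1.686 -0.956  0.04   2.366]
pre 0 [ 0.465 -0.334  0.104] [ 1.01   0.843 -0.449  1.609  0.965  0.116  1.011]
pre 0 [ 0.465 -0.334  0.104] [ 1.012  0.839 -0.441  1.62   0.964  0.105 
[... 449 characters left out ...]
1  0.96  -1.292  1.997  1.072  1.112  2.66 ]
final 0 [ 0.513 -0.135  0.164] [ 0.738  0.439 -0.33   2.545  0.665  0.226 -2.66 ]
final 0 [ 0.513 -0.135  0.164] [ 0.528  1.01  -1.47   1.981  1.077  1.276  2.488]
final 0 [ 0.513 -0.135  0.164] [ 0.611  0.961 -1.292  1.996  1.072  1.113  2.66 ]
final 1 [ 0.513 -0.135  0.164] [ 0.707  0.878 -1.083  2.066  1.049  0.901 -0.298]
final 1 [ 0.513 -0.135  0.164] [ 0.72   0.427 -0.309  2.56   0.636  0.213  0.51 ]
final 1 [ 0.513 -0.135  0.164] [-0.204  0.427  0.309  2.56  -0.636  0.213  1.401]
final 1 [ 0.513 -0.135  0.164] [ 0.654  0.928 -1.2    2.022  1.064  1.022 -0.4  ]
final 1 [ 0.513 -0.135  0.164] [ 0.806  0.73  -0.805  2.214  0.984  0.615 -0.043]
```

```bash
cat > fk.py <<'E'
from h import *
from scipy.optimize import least_squares
B=np.array([[0,0,1.],[0,1,0],[-1,0,0]]).T
Ry=lambda a:R.from_euler('y',a).as_matrix(); Rz=lambda a:R.from_euler('z',-a).as_matrix()
def fk(q,p):
    L1,L2,L3,H,c,e1,e2,sy,e3,w3=p
    A=Rz(q[0]); x=np.array([0,0,H])+A@[e3,sy,0]
    A=A@Ry(q[1])@Rz(q[2]); x=x+A@[e1,0,L1]
    A=A@Ry(q[3])@Rz(q[4]); x=x+A@[e2,0,L2]
    A=A@Ry(q[5])@Rz(q[6]+c); x=x+A@[0,0,L3]
    return x,A@B
lo=np.array([-3.01,-.46,-1.47,.13,-1,.04,-2.66]);hi=np.array([3.01,2.08,1.51,2.56,4.14,2.09,2.66])
def ik(x,M,q0,p,w=.02):
    f=lambda q:np.r_[(fk(q,p)[0]-x)*10,R.from_matrix(fk(q,p)[1].T@M).as_rotvec()*2,(q-q0)*w]
    s=least_squares(f,np.clip(q0,lo+.001,hi-.001),bounds=(lo,hi)); return s.x,np.abs(f(s.x)[:6]).max()
E
cat > plan.py <<'E'
from fk import *
import os,json
np.set_printoptions(precision=3,suppress=True)
D=[([-1.09,.69,-.195,1.566,.157,.902,-.215],[.27,.563,.249],[.156,.69,-.157,.689]),
([-.04,.22,-.10,2.03,.03,.89,.96],[.3947,.0018,.3646],[.158,.689,-.158,.689]),
([.511,.276,-.037,2.305,-.007,.219,1.61],[.3718,-.2423,.2997],[.1275,.5625,-.18,.7968])]
if os.path.exists('more.json'): D+=json.load(open('more.json'))
def res(p):
    o=[]
    for q,x,e in D:
        X,M=fk(q,p);o+=list((X-x)*10)+list(R.from_matrix(M.T@R.from_quat(e).as_matrix()).as_rotvec())
    return np.r_[o,p[[5,6,8,9]]*.1, (np.array(p[:4])-[.55,.35,.31,.36])*.01]
def fit():
    b=min((least_squares(res,[.55,.35,.31,.36,c,0,0,-.03,0,0]) for c in(-1.5,1.5,4.7)),key=lambda s:s.cost)
    return b
E
python3 - <<'E'
from plan import *
b=fit();p=b.x;print(p,b.cost,b.fun[:18]); np.save('p.npy',p)
h=np.array([.4995,-.351,.058]);M=np.load('Mg.npy');tx=M[:,0]
a=np.radians(-50);zf=-np.array([np.cos(a),np.sin(a),0]);Mf=np.c_[[0,0,-1],np.cross(zf,[0,0,-1]),zf]
L=np.array([.484,-.101,.172]);pf=L-.045*zf-np.array([0,0,.008])
for name,x,MM in(('grasp',h+.008*tx,M),('pre',h-.06*tx,M),('final',pf,Mf)):
  for flip in(0,1):
    Mm=MM@np.diag([1,-1,-1]) if flip else MM
    for q5 in(0,3.0):
      for q7 in(-2,0,2):
        q,e=ik(x,Mm,np.array([.4,.8,0,2,q5,.5,q7]),p)
        if e<.01: print(name,flip,x.round(3),q)
E
```

```text
[ 0.566  0.326  0.285  0.296 -1.57   0.006 -0.009 -0.045  0.007  0.   ] 6.320117246759108e-05 [-0.    -0.    -0.001  0.001  0.001 -0.001  0.001 -0.007  0.002 -0.002
  0.003 -0.     0.003  0.006 -0.002  0.002  0.001 -0.   ]
grasp 0 [ 0.504 -0.353  0.052] [ 1.092  1.259 -0.966  2.21   2.509  1.037 -0.425]
grasp 0 [ 0.504 -0.353  0.052] [ 0.526  1.016  0.085  2.283  3.321  0.863 -1.64 ]
grasp 0 [ 0.504 -0.353  0.052] [ 0.884  1.083 -0.533  2.235  2.808  0.852 -0.918]
grasp 1 [ 0.504 -0.353  0.052] [ 0.991  1.152 -0.738  2.222  2.651  0.919  2.465]
grasp 1 [ 0.504 -0.353  0.052] [0.342 1.063 0.413 2.31  3.554 0.979 1.171]
grasp 1 [ 0.504 -0.353  0.052] [ 0.681  1.019 -0.179  2.261  3.105  0.822  1.8  ]
pre 0 [ 0.465 -0.334  0.104] [ 1.126  1.168 -1.039  2.34   2.439  1.084 -0.456]
pre 0 [ 0.465 -0.334  0.104] [ 0.549  0.907  0.072  2.415  3.321  0.884 -1.609]
pre 0 [ 0.465 -0.334  0.104] [ 0.895  0.967 -0.536  2.367  2.808  0.867 -0.974]
pre 1 [ 0.465 -0.334  0.104] [ 1.035  1.06  -0.815  2.35   2.587  0.959  2.464]
pre 1 [ 0.465 -0.334  0.104] [0.38  0.945 0.383 2.441 3.553 0.986 1.255]
pre 1 [ 0.465 -0.334  0.104] [ 0.697  0.91  -0.186  2.394  3.108  0.844  1.79 ]
final 0 [ 0.513 -0.135  0.164] [ 0.146  0.68   0.046  1.975 -0.062  0.487 -2.208]
final 0 [ 0.513 -0.135  0.164] [-0.162  0.738  0.582  2.008 -0.707  0.605 -1.54 ]
final 0 [ 0.513 -0.135  0.164] [ 0.359  0.708 -0.308  1.944  0.389  0.547 -2.66 ]
final 1 [ 0.513 -0.135  0.164] [ 0.582  0.809 -0.724  1.908  0.793  0.738  0.086]
final 1 [ 0.513 -0.135  0.164] [ 0.333  0.702 -0.265  1.948  0.338  0.534  0.532]
final 1 [ 0.513 -0.135  0.164] [ 0.005  0.69   0.281  1.992 -0.372  0.509  1.25 ]
final 1 [ 0.513 -0.135  0.164] [ 0.752  1.013 -1.179  1.879  1.094  1.083 -0.196]
final 1 [ 0.513 -0.135  0.164] [ 0.669  0.886 -0.924  1.893  0.939  0.872 -0.052]
```

```bash
cat >> plan.py <<'E'
def rows(qs,qe,n,p,show=1,T0=None):
    """joint-interpolated path -> tool rows, rounded, error fed forward"""
    X,M=fk(qs,p) if T0 is None else T0
    out=[];X=X.copy()
    for i in range(1,n+1):
        x,m=fk(qs+(qe-qs)*i/n,p)
        t=R.from_matrix(M.T@m).as_rotvec(degrees=True).round(1);d=(M.T@(x-X)*100).round(1)
        out.append((t.tolist(),d.tolist()));X=X+M@(d/100);M=M@R.from_rotvec(t,degrees=True).as_matrix()
        if show: print(i,out[-1],'tcp',X.round(3),'tx',M[:,0].round(2))
    return X,M
E
python3 - <<'E'
from plan import *
p=np.load('p.npy');a=load('w2.png');s=load('scene.png')
print('cable',cross((a,270/1.4,362/1.4),(s,173,351)), 'corner',onz(a,217/1.4,115/1.4,0),'edge',onz(a,340/1.4,440/1.4,0))
q=r.get_state()['q'];h=np.array([.4995,-.351,.058]);M=np.load('Mg.npy')
for d in(.10,.14,.18):
    x=h-d*M[:,0]+[0,0,.0]
    qe,e=ik(x,M,np.array([.6,.8,0,2.4,3.,.8,-1.4]),p);print(d,x.round(3),qe,e)
x=h-.12*M[:,0]+[0,0,.04];qe,e=ik(x,M,np.array([.6,.8,0,2.4,3.,.8,-1.4]),p);print(x,qe,e);np.save('qe.npy',qe)
rows(q,qe,24,p)
E
```

```text
cable (array([ 0.578, -0.492, -0.016]), [np.float64(0.015233922985437617), np.float64(0.015233922985437623)]) corner [ 0.296 -0.368  0.   ] edge [ 0.737 -0.493  0.   ]
0.1 [ 0.441 -0.323  0.135] [ 0.672  0.835 -0.127  2.468  3.166  0.848 -1.419] 6.911305636279353e-05
0.14 [ 0.418 -0.312  0.165] [ 0.686  0.757 -0.133  2.527  3.171  0.829 -1.423] 7.679358159283866e-05
0.18 [ 0.395 -0.301  0.196] [ 0.807  0.683 -0.32   2.56   3.022  0.775 -1.275] 0.0011451663929561674
[ 0.43  -0.318  0.19 ] [ 0.688  0.68  -0.141  2.464  3.169  0.689 -1.434] 0.00010686826729110736
1 ([0.1, 2.4, -1.7], [0.7, -0.9, -1.2]) tcp [ 0.36  -0.246  0.289] tx [ 0.25 -0.15 -0.96]
2 ([0.1, 2.2, -1.9], [0.7, -1.0, -1.1]) tcp [ 0.348 -0.252  0.279] tx [ 0.21 -0.17 -0.96]
3 ([0.0, 1.9, -2.1], [0.7, -1.0, -1.0]) tcp [ 0.336 -0.257  0.27 ] tx [ 0.16 -0.19 -0.97]
4 ([0.1, 1.5, -2.3], [0.7, -1.2, -0.8]) tcp [ 0.325 -0.266  0.263] tx [ 0.12 -0.21 -0.97]
5 ([0.0, 1.2, -2.4], [0.7, -1.1, -0.6]) tcp [ 0.315 -0.274  0.256] tx [ 0.08 -0.24 -0.97]
6 ([0.1, 0.7, -2.4], [0.7, -1.2, -0.4]) tcp [ 0.307 -0.285  0.251] tx [ 0.05 -0.27 
[... 924 characters left out ...]
.7, 1.1], [0.5, 0.6, 0.9]) tcp [ 0.339 -0.381  0.22 ] tx [ 0.21 -0.55 -0.81]
18 ([0.6, -2.7, 1.8], [0.5, 0.9, 1.0]) tcp [ 0.353 -0.38   0.217] tx [ 0.26 -0.54 -0.8 ]
19 ([0.8, -2.5, 2.3], [0.5, 1.1, 0.8]) tcp [ 0.366 -0.376  0.212] tx [ 0.32 -0.52 -0.79]
20 ([1.0, -2.3, 2.8], [0.5, 1.3, 0.7]) tcp [ 0.38  -0.371  0.208] tx [ 0.37 -0.49 -0.79]
21 ([1.1, -2.1, 3.4], [0.4, 1.6, 0.6]) tcp [ 0.394 -0.361  0.203] tx [ 0.43 -0.45 -0.78]
22 ([1.3, -1.6, 3.8], [0.4, 1.7, 0.4]) tcp [ 0.407 -0.35   0.199] tx [ 0.48 -0.41 -0.78]
23 ([1.6, -1.3, 4.3], [0.4, 1.9, 0.2]) tcp [ 0.419 -0.335  0.194] tx [ 0.53 -0.35 -0.77]
24 ([1.7, -0.7, 4.7], [0.3, 2.1, -0.1]) tcp [ 0.43  -0.318  0.189] tx [ 0.58 -0.28 -0.77]
```

```bash
cat >> plan.py <<'E'
def cart(qs,qe,xs,n,p,T0=None,w=.1):
    """orientation of joint path, positions xs[i]; prints rows and the IK track"""
    X,M=fk(qs,p) if T0 is None else T0
    q=qs.copy();X=X.copy()
    for i in range(1,n+1):
        _,m=fk(qs+(qe-qs)*i/n,p);q1,e=ik(xs[i-1],m,q+(qe-q)/(n-i+1),p,w);dq=np.abs(q1-q).max();q=q1
        t=R.from_matrix(M.T@m).as_rotvec(degrees=True).round(1)+0;d=(M.T@(xs[i-1]-X)*100).round(1)+0
        X=X+M@(d/100);M=M@R.from_rotvec(t,degrees=True).as_matrix()
        print('[%s, %s, 8.81],'%(t.tolist(),d.tolist()),'|',X.round(2),'e%.3f dq%.2f'%(e,dq),q.round(2))
    return q
E
python3 - <<'E'
from plan import *
p=np.load('p.npy');q=r.get_state()['q'];qe=np.load('qe.npy')
x0=fk(q,p)[0];x1=fk(qe,p)[0]
cart(q,qe,[x0+(x1-x0)*i/24 for i in range(1,25)],24,p)
E
```

```text
[[0.1, 2.4, -1.7], [0.5, -0.2, 0.2], 8.81], | [ 0.37 -0.25  0.3 ] e0.000 dq0.14 [ 0.49  0.3  -0.04  2.27  0.12  0.28  1.47]
[[0.1, 2.2, -1.9], [0.6, -0.1, 0.2], 8.81], | [ 0.38 -0.25  0.29] e0.000 dq0.13 [ 0.48  0.32 -0.05  2.24  0.24  0.33  1.33]
[[0.0, 1.9, -2.1], [0.5, -0.2, 0.2], 8.81], | [ 0.38 -0.25  0.29] e0.001 dq0.13 [ 0.48  0.34 -0.07  2.22  0.35  0.38  1.21]
[[0.1, 1.5, -2.3], [0.6, -0.1, 0.3], 8.81], | [ 0.38 -0.25  0.28] e0.001 dq0.12 [ 0.48  0.36 -0.1   2.19  0.45  0.44  1.09]
[[0.0, 1.2, -2.4], [0.5, -0.1, 0.2], 8.81], | [ 0.38 -0.26  0.28] e0.001 dq0.11 [ 0.48  0.38 -0.14  2.17  0.55  0.49  0.97]
[[0.1, 0.7, -2.4], [0.6, -0.1, 0.3], 8.81], | [ 0.39 -0.26  0.27] e0.001 dq0.11 [ 0.48  0.41 -0.17  2.16  0.64  0.53  0.87]
[[0.0, 0.3, -2.5], [0.5, -0.1, 0.3], 8.81], | [ 0.39 -0.26  0.27] e0.001 dq0.11 [ 0.48  0.43 -0.2   2.15  0.73  0.57  0.76]
[[0.0, -0.1, -2.4], [0.5, 0.0, 0.2], 8.81], | [ 0.39 -0.27  0.26] e0.001 dq0.10 [ 0.48  0.45 -0.23  2.15  0.82  0.61  0.66]
[[0.0, -0.6, -2.2], [0.6, 0.0, 0.3], 8.81], | [ 0.39 -0.27  0.26] e0.001 dq0.10 [ 0.47  0.47 -0.26  2.15  0.
[... 1167 characters left out ...]
1], | [ 0.42 -0.3   0.21] e0.000 dq0.18 [ 0.49  0.61 -0.26  2.42  2.15  0.68 -0.69]
[[1.0, -2.3, 2.8], [0.6, 0.0, 0.1], 8.81], | [ 0.42 -0.31  0.21] e0.000 dq0.19 [ 0.51  0.62 -0.24  2.44  2.34  0.69 -0.84]
[[1.1, -2.1, 3.4], [0.6, 0.0, 0.0], 8.81], | [ 0.42 -0.31  0.2 ] e0.000 dq0.20 [ 0.55  0.64 -0.21  2.46  2.54  0.69 -0.99]
[[1.3, -1.6, 3.8], [0.6, -0.1, 0.0], 8.81], | [ 0.42 -0.31  0.2 ] e0.000 dq0.20 [ 0.59  0.65 -0.19  2.48  2.74  0.7  -1.14]
[[1.6, -1.3, 4.3], [0.6, 0.0, 0.0], 8.81], | [ 0.43 -0.31  0.19] e0.000 dq0.21 [ 0.64  0.66 -0.16  2.48  2.95  0.7  -1.29]
[[1.7, -0.7, 4.7], [0.6, -0.2, 0.0], 8.81], | [ 0.43 -0.32  0.19] e0.000 dq0.22 [ 0.69  0.68 -0.14  2.46  3.17  0.69 -1.43]
```

>>> drive_tool:
  deltas:
    - [[0,2.4,-1.7],[0.5,-0.2,0.2],8.81]
    - [[0,2.2,-1.9],[0.6,-0.1,0.2],8.81]
    - [[0,1.9,-2.1],[0.5,-0.2,0.2],8.81]
    - [[0,1.5,-2.3],[0.6,-0.1,0.3],8.81]
    - [[0,1.2,-2.4],[0.5,-0.1,0.2],8.81]
    - [[0,0.7,-2.4],[0.6,-0.1,0.3],8.81]
    - [[0,0.3,-2.5],[0.5,-0.1,0.3],8.81]
    - [[0,-0.1,-2.4],[0.5,0,0.2],8.81]
    - [[0,-0.6,-2.2],[0.6,0,0.3],8.81]
    - [[0,-0.9,-2.0],[0.5,0,0.3],8.81]
    - [[0,-1.4,-1.7],[0.5,0,0.3],8.81]
    - [[0.1,-1.8,-1.4],[0.6,0.1,0.2],8.81]

```text
clock: 3.93
tool_pos: [0.408, -0.2824, 0.2467]
eef_rot: [-0.005, 0.613, -0.333, 0.717]
contact_force: [0.7, -0.5, -1.0]
opening: 1.0
```

Run:
```python
from plan import *
s=r.get_state();print(s['q'].round(2),s['tool_pos'].round(3),s['contact_force'])
p=np.load('p.npy');print((fk(s['q'],p)[0]-s['tool_pos']).round(4))
```

```text
[-0.22  0.62  0.69  2.23  0.4   0.22  1.04] [ 0.408 -0.282  0.247] [ 0.678 -0.541 -1.018]
[ 0.03   0.022 -0.017]
```

```bash
python3 - <<'E'
from plan import *
import json
s=r.get_state()
json.dump([[s['q'].tolist(),s['tool_pos'].tolist(),s['eef_rot'].tolist()]],open('more.json','w'))
E
sed -i 's/L1,L2,L3,H,c,e1,e2,sy,e3,w3=p/L1,L2,L3,H,c,e1,e2,sy,e3,w3,g1,g2,w4=p/; s/A@\[e1,0,L1\]/A@[e1,g1,L1]/; s/A@\[e2,0,L2\]/A@[e2,g2,L2]/; s/A@\[0,0,L3\]/A@[0,0,L3]+A0@[w3,w4,0]/; s/    A=A@Ry(q\[5\])/    A0=A;A=A@Ry(q[5])/' fk.py
sed -i 's/p\[\[5,6,8,9\]\]\*.1/p[[5,6,8,9,10,11,12]]*.03/; s/-.03,0,0\])/-.03,0,0,0,0,0])/' plan.py
cat >> plan.py <<'E'
def jac(q,p):
    X,M=fk(q,p);J=np.zeros((6,7))
    for i in range(7):
        d=q.copy();d[i]+=1e-5;x,m=fk(d,p)
        J[:3,i]=(x-X)/1e-5;J[3:,i]=R.from_matrix(m@M.T).as_rotvec()/1e-5
    return X,M,J
def sim(q,rws,p,sub=5,W=np.ones(7),k=0,q0=None,v=0,lam=.02):
    X,M=fk(q,p);q=q.copy();h=[]
    for t,d in rws:
        X=X+M@(np.array(d)/100);M=M@R.from_rotvec(t,degrees=True).as_matrix()
        for _ in range(sub):
            x,m,J=jac(q,p);e=np.r_[X-x,R.from_matrix(M@m.T).as_rotvec()]
            Jw=J@np.diag(W);Ji=np.diag(W)@Jw.T@np.linalg.inv(Jw@Jw.T+lam**2*np.eye(6)*.01)
            dq=Ji@e
            if q0 is not None: dq=dq+(np.eye(7)-Ji@J)@(q0-q)*k
            q=np.clip(q+dq,lo,hi)
        h.append(q.copy())
        if v: print(q.round(2),X.round(2))
    return q,(np.linalg.norm(fk(q,p)[0]-X))
E
python3 - <<'E'
from plan import *
b=fit();p=b.x;print(p,b.cost);print(b.fun[:24]);np.save('p.npy',p)
q=np.array([.511,.276,-.037,2.305,-.007,.219,1.61])
T=[[0,2.4,-1.7],[0,2.2,-1.9],[0,1.9,-2.1],[0,1.5,-2.3],[0,1.2,-2.4],[0,.7,-2.4],[0,.3,-2.5],[0,-.1,-2.4],[0,-.6,-2.2],[0,-.9,-2],[0,-1.4,-1.7],[.1,-1.8,-1.4]]
S=[[.5,-.2,.2],[.6,-.1,.2],[.5,-.2,.2],[.6,-.1,.3],[.5,-.1,.2],[.6,-.1,.3],[.5,-.1,.3],[.5,0,.2],[.6,0,.3],[.5,0,.3],[.5,0,.3],[.6,.1,.2]]
print('minnorm',sim(q,list(zip(T,S)),p))
home=np.array([-1.09,.689,-.195,1.565,.157,.902,-.215])
for k in(.01,.05,.2): print(k,sim(q,list(zip(T,S)),p,k=k,q0=home))
for k in(.01,.05,.2): print('mid',k,sim(q,list(zip(T,S)),p,k=k,q0=(lo+hi)/2))
print('actual',r.get_state()['q'].round(2))
E
```

```text
[ 0.561  0.346  0.313  0.35   4.713  0.001  0.001 -0.021  0.002  0.001
 -0.025 -0.    -0.   ] 0.00011550792360619782
[-0.006  0.003  0.     0.001  0.001 -0.001  0.001 -0.012 -0.001 -0.003
  0.003 -0.     0.002  0.004  0.002  0.001  0.001 -0.    -0.     0.
 -0.     0.001 -0.    -0.   ]
minnorm (array([-0.217,  0.614,  0.687,  2.243,  0.399,  0.221,  1.042]), np.float64(1.2412670766236366e-16))
0.01 (array([-0.147,  0.58 ,  0.558,  2.24 ,  0.682,  0.272,  0.746]), np.float64(1.1868275191966592e-06))
0.05 (array([-0.017,  0.539,  0.34 ,  2.235,  0.929,  0.378,  0.482]), np.float64(1.7225397129190194e-06))
0.2 (array([0.005, 0.534, 0.305, 2.234, 0.954, 0.396, 0.454]), np.float64(4.936903085886796e-06))
mid 0.01 (array([0.009, 0.533, 0.298, 2.234, 0.959, 0.399, 0.449]), np.float64(4.485529661079593e-06))
mid 0.05 (array([ 0.342,  0.515, -0.209,  2.217,  1.152,  0.653,  0.228]), np.float64(5.001732166050612e-07))
mid 0.2 (array([ 0.334,  0.515, -0.197,  2.218,  1.149,  0.646,  0.231]), np.float64(1.9772446573304987e-06))
actual [-0.22  0.62  0.69  2.23  0.4   0.22  1.04]
```

```bash
cat >> plan.py <<'E'
from scipy.spatial.transform import Slerp
def seg(X,M,X1,M1,nmin=1,dec=1):
    a=np.degrees(R.from_matrix(M.T@M1).magnitude());n=max(nmin,int(np.ceil(max(a/6.5,np.linalg.norm(X1-X)/.035))))
    sl=Slerp([0,1],R.from_matrix([M,M1]));out=[]
    for i in range(1,n+1):
        m=sl(i/n).as_matrix();x=X+0 if False else None
        out.append((i/n,m))
    return out
def mkrows(X,M,wps,dec=1):
    """wps: list of (X,M); rows rounded, error fed forward"""
    rws=[];cx,cm=X.copy(),M.copy();X,M=X.copy(),M.copy()
    for X1,M1 in wps:
        for f,m in seg(X,M,X1,M1):
            x=X+(X1-X)*f
            t=R.from_matrix(cm.T@m).as_rotvec(degrees=True).round(dec)+0;d=(cm.T@(x-cx)*100).round(dec)+0
            rws.append((t.tolist(),d.tolist()));cx=cx+cm@(d/100);cm=cm@R.from_rotvec(t,degrees=True).as_matrix()
        X,M=X1,M1
    return rws
def track(q,rws,p,sub=2):
    """sim with error, max dq/row, limit margin"""
    X,M=fk(q,p);H=[];bad=0;mx=0;mg=9
    for t,d in rws:
        X=X+M@(np.array(d)/100);M=M@R.from_rotvec(t,degrees=True).as_matrix();q_=q.copy()
        for _ in range(sub):
            x,m,J=jac(q,p);e=np.r_[X-x,R.from_matrix(M@m.T).as_rotvec()]
            q=q+J.T@np.linalg.solve(J@J.T+1e-6*np.eye(6),e)
        mx=max(mx,np.abs(q-q_).max());mg=min(mg,(q-lo).min(),(hi-q).min());H.append(q)
        if mg<-.3: break
    return q,mx,mg,H
E
cat > s1.py <<'E'
from plan import *
p=np.load('p.npy');q=r.get_state()['q'];X,M0=fk(q,p)
Mg=np.load('Mg.npy');h=np.array([.4995,-.351,.058]);ry=Mg[:,1];fw=np.array([ry[1],-ry[0],0])
def ori(th,ph):  # tilt th forward, ph sideways (toward -ry positive)
    m=np.c_[[0,0,-1.],ry,fw]@R.from_euler('y',-th,degrees=True).as_matrix()
    return R.from_rotvec(fw*np.radians(-ph)).as_matrix()@m
pre=(h-.10*Mg[:,0],Mg)
res=[]
rng=np.random.default_rng(0)
import time;t0=time.time()
while time.time()-t0<150:
    s=1
    w1=(np.array([rng.uniform(.38,.5),rng.uniform(-.33,-.15),rng.uniform(.2,.34)]),ori(rng.uniform(-30,10),s*rng.uniform(20,60)))
    w2=(np.array([rng.uniform(.38,.5),rng.uniform(-.33,-.2),rng.uniform(.18,.3)]),ori(rng.uniform(20,55),s*rng.uniform(15,60)))
    rw=mkrows(X,M0,[w1,w2,pre]);qq,mx,mg,H=track(q,rw,p)
    res.append((mg,mx,len(rw),qq,w1,w2))
res.sort(key=lambda z:-(z[0]-max(0,z[1]-.18)))
print(len(res))
for z in res[:4]: print(z[0].round(3),z[1].round(2),z[2],z[3].round(2),z[4][0].round(3),z[5][0].round(3))
import pickle;pickle.dump(res[:10],open('res.pkl','wb'))
E
python3 s1.py
```

```text
1378
-0.302 0.18 25 [-0.58  1.39  1.2   2.34  0.68 -0.26  0.58] [ 0.386 -0.29   0.212] [ 0.425 -0.299  0.181]
-0.302 0.18 17 [-0.49  0.97  1.1   2.33  0.61 -0.26  0.78] [ 0.483 -0.263  0.224] [ 0.477 -0.266  0.282]
-0.302 0.19 18 [-0.79  1.22  1.2   2.43  0.54 -0.26  0.69] [ 0.383 -0.2    0.233] [ 0.455 -0.201  0.208]
-0.316 0.17 19 [-0.36  0.77  0.99  2.31  0.53 -0.28  0.94] [ 0.492 -0.295  0.203] [ 0.482 -0.305  0.288]
```

```bash
cat > s2.py <<'E'
from s1h import *
res=[];t0=time.time();rng=np.random.default_rng(1)
def okx(x,M):
    tip=x+.02*M[:,0]
    return .3<x[0]<.5 and -.34<x[1]<.05 and tip[2]>(.16 if x[1]<-.2 else .27) and x[2]<.5
def rnd(q5,q6):
    while 1:
        v=np.array([rng.uniform(-.2,1),rng.uniform(-.2,.8),rng.uniform(-.5,.6),rng.uniform(1.6,2.5),q5+rng.uniform(-.3,.3),rng.uniform(*q6),0])
        v[6]=1.65-v[4]+rng.uniform(-.8,.8)
        T=fk(v,p)
        if okx(*T): return T
best=-9
while time.time()-t0<330:
    w=[rnd(.4,(.6,1.3)),rnd(1.6,(.5,1.2)),rnd(2.7,(.5,1.2))]
    rw=mkrows(X,M0,w+[pre]);qq,mx,mg,H=track(q,rw,p)
    done=len(H)/len(rw);sc=done+min(mg,.1)-max(0,mx-.2)-.002*len(rw)
    res.append((sc,done,mg,mx,len(rw),qq,w))
res.sort(key=lambda z:-z[0]);print(len(res))
for z in res[:4]: print(np.round(z[:5],3),z[5].round(2))
pickle.dump(res[:10],open('res.pkl','wb'))
E
sed '/^res=\[\]/,$d' s1.py > s1h.py; echo 'import time,pickle' >> s1h.py; python3 s2.py
```

```text
1210
[ 0.993  1.     0.059  0.198 33.   ] [ 0.94  0.91 -0.57  2.5   2.81  0.93 -0.99]
[ 0.988  1.     0.064  0.185 38.   ] [ 1.06  0.96 -0.78  2.49  2.65  0.98 -0.79]
[ 0.987  1.     0.051  0.189 32.   ] [ 0.83  0.88 -0.37  2.51  2.98  0.92 -1.18]
[ 0.986  1.     0.057  0.21  31.   ] [ 0.88  0.89 -0.47  2.5   2.9   0.92 -1.1 ]
```

```bash
cat > pr.py <<'E'
from s1h import *
def show(rw,q,p,g=8.81):
    qq,mx,mg,H=track(q,rw,p)
    for i,((t,d),qi) in enumerate(zip(rw,H)):
        x,m=fk(qi,p)
        print(i+1,'[%s, %s, %s],'%(t,d,g),'|',x.round(2),'b',(x-.18*m[:,0]).round(2),'y',m[:,1].round(1),qi.round(2) if i%4==3 or i==len(rw)-1 else '')
E
python3 - <<'E'
from pr import *
res=pickle.load(open('res.pkl','rb'))
for z in res[:4]: print([x[0].round(2).tolist()+x[1][:,0].round(2).tolist() for x in z[6]])
show(mkrows(X,M0,res[0][6]+[pre]),q,p)
E
```

```text
[[0.34, -0.31, 0.41, -0.21, -0.23, -0.95], [0.33, -0.34, 0.5, 0.17, -0.84, -0.52], [0.46, -0.29, 0.29, 0.47, -0.54, -0.7]]
[[0.38, -0.18, 0.38, -0.01, -0.08, -1.0], [0.39, -0.24, 0.23, 0.05, -0.8, -0.6], [0.43, -0.26, 0.19, 0.52, -0.15, -0.84]]
[[0.49, -0.26, 0.42, 0.2, -0.29, -0.94], [0.38, -0.31, 0.33, 0.06, -0.91, -0.42], [0.47, -0.3, 0.21, 0.51, -0.42, -0.75]]
[[0.32, -0.25, 0.42, -0.12, -0.15, -0.98], [0.49, -0.15, 0.5, 0.6, -0.59, -0.54], [0.44, -0.3, 0.21, 0.45, -0.34, -0.82]]
1 [[-5.1, 2.0, 1.7], [-1.6, -1.6, 0.0], 8.81], | [ 0.4  -0.29  0.27] b [ 0.4  -0.21  0.43] y [ 0.4  0.8 -0.4] 
2 [[-5.1, 2.0, 1.6], [-1.7, -1.4, -0.3], 8.81], | [ 0.39 -0.29  0.29] b [ 0.39 -0.22  0.45] y [ 0.3  0.9 -0.4] 
3 [[-5.2, 2.1, 1.7], [-1.7, -1.5, -0.4], 8.81], | [ 0.38 -0.29  0.31] b [ 0.39 -0.23  0.48] y [ 0.2  0.9 -0.4] 
4 [[-5.1, 2.0, 1.6], [-1.8, -1.3, -0.6], 8.81], | [ 0.38 -0.3   0.33] b [ 0.39 -0.24  0.5 ] y [ 0.1  0.9 -0.4] [0.11 0.38 0.33 2.03 0.36 0.71 1.57]
5 [[-5.1, 2.0, 1.7], [-1.7, -1.2, -0.8], 8.81], | [ 0.37 -0.3   0.35] b [ 0.39 -0.25  0.52] y [ 0.   0.9 -0.3] 
6 [[-5.1, 2.0, 1
[... 2742 characters left out ...]
.1  0.9 -0.4] [ 0.61  0.64 -0.32  2.48  2.6   0.75 -0.59]
29 [[5.8, -0.5, 1.7], [1.2, 0.4, -1.0], 8.81], | [ 0.45 -0.31  0.2 ] b [ 0.36 -0.24  0.34] y [ 0.2  0.9 -0.3] 
30 [[5.9, -0.6, 1.7], [1.3, 0.2, -1.0], 8.81], | [ 0.45 -0.31  0.18] b [ 0.35 -0.25  0.32] y [ 0.2  0.9 -0.3] 
31 [[5.8, -0.6, 1.7], [1.2, 0.1, -1.1], 8.81], | [ 0.45 -0.32  0.17] b [ 0.35 -0.26  0.31] y [ 0.3  0.9 -0.2] 
32 [[5.9, -0.6, 1.7], [1.2, -0.1, -1.1], 8.81], | [ 0.44 -0.32  0.15] b [ 0.34 -0.27  0.29] y [ 0.4  0.9 -0.1] [ 0.88  0.85 -0.53  2.5   2.77  0.9  -0.93]
33 [[5.8, -0.6, 1.7], [1.3, -0.2, -1.1], 8.81], | [ 0.44 -0.32  0.13] b [ 0.34 -0.27  0.27] y [ 0.4  0.9 -0. ] [ 0.94  0.91 -0.57  2.5   2.81  0.93 -0.99]
```

Run:
```python
from pr import *
w=pickle.load(open('res.pkl','rb'))[0][6]
o=np.array([.04,.08,-.04])
rw=mkrows(X,M0,[(w[0][0]+o,w[0][1]),(w[1][0]+o,w[1][1]),w[2],pre])
show(rw,q,p);print(track(q,rw,p)[1:3]); json.dump(rw,open('rw.json','w'))
```

```text
1 [[-5.1, 2.0, 1.7], [-1.7, -0.3, -0.1], 8.81], | [ 0.41 -0.28  0.26] b [ 0.4  -0.2   0.42] y [ 0.4  0.8 -0.4] 
2 [[-5.1, 2.0, 1.6], [-1.7, -0.3, -0.3], 8.81], | [ 0.4  -0.27  0.28] b [ 0.4  -0.2   0.44] y [ 0.3  0.9 -0.4] 
3 [[-5.2, 2.1, 1.7], [-1.6, -0.2, -0.2], 8.81], | [ 0.4  -0.26  0.29] b [ 0.41 -0.2   0.46] y [ 0.2  0.9 -0.4] 
4 [[-5.1, 2.0, 1.6], [-1.7, -0.1, -0.4], 8.81], | [ 0.4  -0.26  0.31] b [ 0.41 -0.2   0.48] y [ 0.1  0.9 -0.4] [0.01 0.41 0.34 2.05 0.35 0.69 1.47]
5 [[-5.1, 2.0, 1.7], [-1.7, -0.1, -0.5], 8.81], | [ 0.39 -0.25  0.33] b [ 0.41 -0.2   0.5 ] y [ 0.   0.9 -0.3] 
6 [[-5.1, 2.0, 1.6], [-1.6, 0.1, -0.5], 8.81], | [ 0.39 -0.25  0.34] b [ 0.41 -0.19  0.51] y [-0.   1.  -0.3] 
7 [[-5.1, 2.0, 1.7], [-1.6, 0.1, -0.5], 8.81], | [ 0.39 -0.24  0.36] b [ 0.42 -0.19  0.53] y [-0.1  1.  -0.2] 
8 [[-5.2, 2.1, 1.6], [-1.6, 0.3, -0.6], 8.81], | [ 0.38 -0.23  0.37] b [ 0.42 -0.19  0.54] y [-0.2  1.  -0.2] [0.11 0.36 0.19 1.86 0.25 1.09 1.91]
9 [[1.5, -2.1, -5.8], [-0.9, -0.5, -0.5], 8.81], | [ 0.38 -0.24  0.38] b [ 0.41 -0.18  0.55] y [-0.2  0.9 -0.3] 
10 [[1.5, -2.0, -5.9],
[... 2176 characters left out ...]
8, -0.5, 1.7], [1.3, 0.4, -1.0], 8.81], | [ 0.45 -0.31  0.2 ] b [ 0.36 -0.24  0.34] y [ 0.2  0.9 -0.3] [ 0.64  0.69 -0.31  2.49  2.69  0.77 -0.74]
29 [[5.9, -0.6, 1.7], [1.2, 0.2, -1.0], 8.81], | [ 0.45 -0.31  0.18] b [ 0.35 -0.25  0.32] y [ 0.2  0.9 -0.3] 
30 [[5.8, -0.6, 1.7], [1.3, 0.0, -1.1], 8.81], | [ 0.45 -0.32  0.17] b [ 0.35 -0.26  0.31] y [ 0.3  0.9 -0.2] 
31 [[5.9, -0.6, 1.7], [1.2, 0.0, -1.1], 8.81], | [ 0.44 -0.32  0.15] b [ 0.34 -0.27  0.29] y [ 0.4  0.9 -0.1] 
32 [[5.8, -0.6, 1.7], [1.2, -0.3, -1.0], 8.81], | [ 0.44 -0.32  0.14] b [ 0.34 -0.27  0.27] y [ 0.4  0.9 -0. ] [ 0.91  0.9  -0.52  2.5   2.86  0.92 -1.04]
(np.float64(0.2401376755369844), np.float64(0.05733782978903168))
```

>>> drive_tool:
  deltas:
    - [[-5.1,2.0,1.7],[-1.7,-0.3,-0.1],8.81]
    - [[-5.1,2.0,1.6],[-1.7,-0.3,-0.3],8.81]
    - [[-5.2,2.1,1.7],[-1.6,-0.2,-0.2],8.81]
    - [[-5.1,2.0,1.6],[-1.7,-0.1,-0.4],8.81]
    - [[-5.1,2.0,1.7],[-1.7,-0.1,-0.5],8.81]
    - [[-5.1,2.0,1.6],[-1.6,0.1,-0.5],8.81]
    - [[-5.1,2.0,1.7],[-1.6,0.1,-0.5],8.81]
    - [[-5.2,2.1,1.6],[-1.6,0.3,-0.6],8.81]
    - [[1.5,-2.1,-5.8],[-0.9,-0.5,-0.5],8.81]
    - [[1.5,-2.0,-5.9],[-0.9,-0.5,-0.4],8.81]
    - [[1.4,-2.0,-5.9],[-0.8,-0.6,-0.4],8.81]
    - [[1.5,-2.1,-5.8],[-0.7,-0.7,-0.3],8.81]

```text
clock: 4.93
tool_pos: [0.3744, -0.2456, 0.4161]
eef_rot: [-0.263, 0.686, -0.169, 0.657]
contact_force: [-0.8, 0.8, 0.4]
opening: 1.001
```

>>> drive_tool:
  deltas:
    - [[1.4,-2.0,-5.9],[-0.7,-0.8,-0.3],8.81]
    - [[1.5,-2.0,-5.9],[-0.6,-0.9,-0.2],8.81]
    - [[1.5,-2.1,-5.8],[-0.5,-0.9,-0.2],8.81]
    - [[1.4,-2.0,-5.9],[-0.4,-1.0,-0.2],8.81]
    - [[0,0,0],[0,0,0],8.81]

```text
clock: 5.35
tool_pos: [0.3666, -0.2557, 0.4558]
eef_rot: [-0.377, 0.562, -0.312, 0.667]
contact_force: [-1.1, -0.3, -1.4]
opening: 1.001
```

Run:
```python
from pr import *
s=r.get_state();print(s['q'].round(2),s['tool_pos'].round(3),s['contact_force'],(fk(q,p)[0]-s['tool_pos']).round(4))
w=pickle.load(open('res.pkl','rb'))[0][6]
# slower segments
mid=(0.5*(X+w[2][0]),Slerp([0,1],R.from_matrix([M0,w[2][1]]))(.5).as_matrix())
rw=mkrows(X,M0,[w[2]]);rw2=[(list(np.array(t)/1.5),list(np.array(d)/1.5)) for t,d in rw]
import plan
def seg2(X,M,X1,M1):
    n=10 if np.allclose(X1,w[2][0]) else 12
    sl=Slerp([0,1],R.from_matrix([M,M1]));return [(i/n,sl(i/n).as_matrix()) for i in range(1,n+1)]
plan.seg=seg2
rw=mkrows(X,M0,[w[2],pre]);show(rw,q,p);print(track(q,rw,p)[1:3])
```

```text
[-0.42  0.2   0.31  2.34  1.26  1.04  0.62] [ 0.367 -0.256  0.456] [-1.074 -0.298 -1.411] [ 0.002  0.    -0.   ]
1 [[-1.0, -2.1, 1.7], [1.3, 1.2, 0.7], 8.81], | [ 0.38 -0.26  0.44] b [ 0.34 -0.11  0.54] y [-0.   0.5 -0.8] 
2 [[-1.0, -2.0, 1.6], [1.3, 1.1, 0.7], 8.81], | [ 0.39 -0.26  0.42] b [ 0.34 -0.12  0.52] y [-0.1  0.6 -0.8] 
3 [[-1.0, -2.1, 1.7], [1.5, 1.1, 0.7], 8.81], | [ 0.4  -0.27  0.41] b [ 0.35 -0.13  0.51] y [-0.1  0.6 -0.8] 
4 [[-1.0, -2.0, 1.6], [1.4, 1.0, 0.6], 8.81], | [ 0.41 -0.27  0.39] b [ 0.35 -0.14  0.5 ] y [-0.1  0.6 -0.8] [-0.26  0.29  0.31  2.42  1.6   0.74  0.43]
5 [[-1.0, -2.1, 1.7], [1.5, 1.0, 0.6], 8.81], | [ 0.41 -0.27  0.38] b [ 0.35 -0.14  0.49] y [-0.1  0.6 -0.8] 
6 [[-1.0, -2.0, 1.6], [1.6, 0.9, 0.5], 8.81], | [ 0.42 -0.28  0.36] b [ 0.36 -0.15  0.47] y [-0.2  0.6 -0.8] 
7 [[-1.0, -2.1, 1.7], [1.6, 0.9, 0.5], 8.81], | [ 0.43 -0.28  0.34] b [ 0.36 -0.16  0.46] y [-0.2  0.6 -0.7] 
8 [[-1.0, -2.0, 1.6], [1.6, 0.8, 0.5], 8.81], | [ 0.44 -0.28  0.33] b [ 0.37 -0.17  0.45] y [-0.2  0.6 -0.7] [0.01 0.41 0.19 2.46 2.14 0.61 0.07]
9 [[-1.0, -2.1, 1.7], [1.7, 
[... 1061 characters left out ...]
4.9, -0.5, 1.4], [1.1, 0.2, -0.8], 8.81], | [ 0.45 -0.31  0.19] b [ 0.35 -0.25  0.33] y [ 0.2  0.9 -0.3] 
19 [[4.9, -0.5, 1.4], [1.0, 0.1, -0.9], 8.81], | [ 0.45 -0.32  0.17] b [ 0.35 -0.25  0.31] y [ 0.3  0.9 -0.2] 
20 [[4.8, -0.5, 1.5], [1.1, 0.0, -0.9], 8.81], | [ 0.45 -0.32  0.16] b [ 0.35 -0.26  0.3 ] y [ 0.3  0.9 -0.1] [ 0.81  0.81 -0.45  2.5   2.78  0.86 -0.92]
21 [[4.9, -0.4, 1.4], [1.0, -0.1, -0.9], 8.81], | [ 0.44 -0.32  0.15] b [ 0.34 -0.27  0.29] y [ 0.4  0.9 -0.1] 
22 [[4.9, -0.5, 1.4], [1.0, -0.2, -0.9], 8.81], | [ 0.44 -0.32  0.13] b [ 0.34 -0.27  0.27] y [0.4 0.9 0. ] [ 0.92  0.9  -0.53  2.5   2.85  0.92 -1.03]
(np.float64(0.1454562225288325), np.float64(0.05941995055357019))
```

The arm follows the model exactly. Carrying on.

>>> drive_tool:
  deltas:
    - [[-1,-2,1.6],[1.3,1.2,0.7],8.81]
    - [[-1,-2,1.6],[1.3,1.1,0.7],8.81]
    - [[-1,-2.1,1.7],[1.5,1.1,0.7],8.81]
    - [[-1,-2.1,1.7],[1.4,1.0,0.6],8.81]
    - [[-1,-2.1,1.7],[1.5,1.0,0.6],8.81]
    - [[-1,-2.0,1.6],[1.6,0.9,0.5],8.81]
    - [[-1,-2.1,1.7],[1.6,0.9,0.5],8.81]
    - [[-1,-2.0,1.6],[1.6,0.8,0.5],8.81]
    - [[-1,-2.1,1.7],[1.7,0.7,0.4],8.81]
    - [[-1,-2.0,1.6],[1.7,0.7,0.4],8.81]

```text
clock: 6.18
tool_pos: [0.4603, -0.2952, 0.2947]
eef_rot: [-0.397, 0.507, -0.093, 0.76]
contact_force: [0.3, 0.4, 0.5]
opening: 0.997
```

>>> drive_tool:
  deltas:
    - [[4.9,-0.5,1.5],[1.0,0.8,-0.5],8.81]
    - [[4.8,-0.5,1.4],[1.0,0.7,-0.6],8.81]
    - [[4.9,-0.5,1.4],[1.1,0.7,-0.6],8.81]
    - [[4.9,-0.4,1.4],[1.0,0.5,-0.7],8.81]
    - [[4.9,-0.5,1.4],[1.0,0.5,-0.7],8.81]
    - [[4.8,-0.5,1.4],[1.1,0.4,-0.8],8.81]
    - [[4.9,-0.5,1.4],[1.0,0.3,-0.9],8.81]
    - [[4.9,-0.5,1.4],[1.1,0.2,-0.8],8.81]
    - [[4.9,-0.5,1.4],[1.0,0.1,-0.9],8.81]
    - [[4.8,-0.5,1.5],[1.1,0.0,-0.9],8.81]
    - [[4.9,-0.4,1.4],[1.0,-0.1,-0.9],8.81]
    - [[4.9,-0.5,1.4],[1.0,-0.2,-0.9],8.81]

```text
clock: 7.18
tool_pos: [0.4398, -0.3283, 0.1332]
eef_rot: [0.097, 0.41, -0.204, 0.884]
contact_force: [0.3, -0.5, 0.4]
opening: 1.003
```

>>> drive_tool:
  deltas:
    - [[0,0,0],[0,0,0],8.81]
    - [[0,0,0],[0,0,0],8.81]

```text
clock: 7.35
tool_pos: [0.438, -0.3267, 0.1326]
eef_rot: [0.096, 0.412, -0.203, 0.883]
contact_force: [0.8, 0.1, 0.1]
opening: 1.0
```

Run:
```python
from pr import *
s=r.get_state();print(s['q'].round(2),s['tool_pos'].round(4),s['contact_force'],pre[0])
to(pre[0],pre[1])
a=snap('wrist','w3.png');print(np.round([proj(a,h),proj(a,h-.0215*Mg[:,0])]))
b=snap('scene','s3.png')
cv2.imwrite('pics/w3m.png',np.hstack([cv2.resize(a['color'][:300],(420,225)),cv2.resize(b['color'][230:340,140:330],(380,220))[:225] if 0 else cv2.copyMakeBorder(cv2.resize(b['color'][230:340,140:330],(380,220)),0,5,0,0,0)])[:,:,::-1])
```

```text
[ 0.93  0.9  -0.53  2.5   2.85  0.92 -1.03] [ 0.438 -0.327  0.133] [0.835 0.068 0.07 ] [ 0.441 -0.323  0.135]
shift cm [-0.05  0.46  0.25]
rotvec deg [-0.38 -0.08  0.19]
[[283. 218.]
 [284. 228.]]
```

View pics/w3m.png

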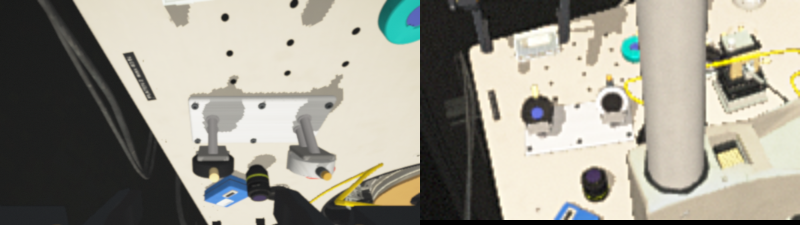

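Run:
```python
from pr import *
a=load('w3.png');hsv=cv2.cvtColor(a['color'],cv2.COLOR_RGB2HSV);g=a['color'].astype(int).sum(2)
m=((g<170)).astype('u1');m[:195]=0;m[240:]=0;m[:,:245]=0;m[:,318:]=0
for v in range(204,232,4): u=np.flatnonzero(m[v]);print(v,u.min() if len(u) else None,u.max() if len(u) else None,len(u))
go=((hsv[...,0]>8)&(hsv[...,0]<35)&(hsv[...,1]>110)&(hsv[...,2]>90)).astype('u1');go[:215]=0;go[250:]=0;go[:,:260]=0;go[:,310:]=0
y,x=np.nonzero(go);print('gold',x.mean(),y.mean(),len(x),x.min(),x.max(),y.min(),y.max())
tx=Mg[:,0]
for d in(.0215,.026,.03,.034): print(d,np.round(proj(a,h-d*tx),1))
for s in(-1,1): print('rim',np.round(proj(a,h+s*.0215*ry),1))
```

```text
204 None None 0
208 260 307 5
212 258 310 9
216 258 310 53
220 258 310 53
224 258 309 42
228 259 309 37<stdin>:6: RuntimeWarning: Mean of empty slice.
  ret = ret.dtype.type(ret / rcount)
Traceback (most recent call last):
ValueError: zero-size array to reduction operation minimum which has no identity
```

>>> drive_tool:
  deltas:
    - [[-0.4,0,0.2],[0,0.4,0.2],8.81]
    - [[0,0,0],[1.5,0,0],8.81]
    - [[0,0,0],[1.5,0,0],8.81]
    - [[0,0,0],[1.5,0,0],8.81]
    - [[0,0,0],[1.5,0,0],8.81]
    - [[0,0,0],[1,0,0],8.81]
    - [[0,0,0],[0,0,0],8.81]
    - [[0,0,0],[0,0,0],8.81]

```text
clock: 8.12
tool_pos: [0.4809, -0.3393, 0.0811]
eef_rot: [0.094, 0.414, -0.197, 0.884]
contact_force: [-0.9, 0.8, 0.2]
opening: 1.001
```

Run:
```python
from pr import *
s=r.get_state();print(s['q'].round(2),s['contact_force'])
to(h+.008*Mg[:,0],Mg)
a=snap('wrist','w4.png');m=(a['color'].astype(int).sum(2)<170)
print(np.round(proj(a,h)),[np.round(proj(a,h+k*.0215*ry),1) for k in(-1,1)])
v0=int(proj(a,h)[1]);c=a['color']
for v in(v0-6,v0,v0+6): 
    u=np.flatnonzero(m[v,200:370])+200;print(v,u.min(),u.max(),len(u))
b=snap('scene','s4.png')
l=cv2.resize(c[120:300,160:400],(440,330));rr=cv2.resize(b['color'][240:330,150:270],(360,270));rr=cv2.copyMakeBorder(rr,0,60,0,0,0)
cv2.imwrite('pics/m4.png',np.hstack([l,rr])[:,:,::-1])
```

```text
[ 0.89  1.02 -0.5   2.38  2.87  0.91 -1.  ] [-0.925  0.783  0.15 ]
shift cm [ 3.97 -0.28  0.2 ]
rotvec deg [ 0.09 -0.2  -0.3 ]
[272. 254.] [array([234.4, 254.2]), array([310.3, 254.2])]
248 200 357 50
254 200 369 124
260 200 369 108
```

View pics/m4.png

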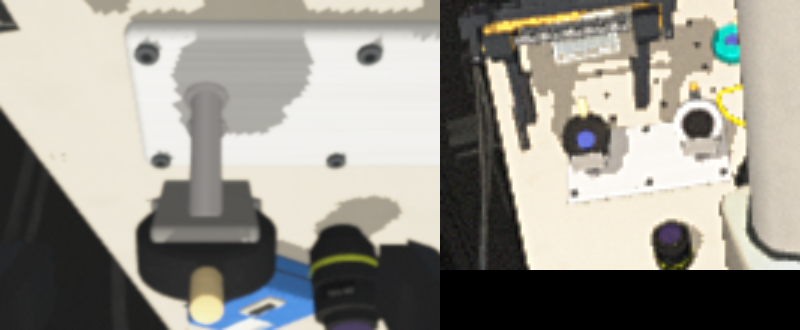

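>>> drive_tool:
  deltas:
    - [[0,-0.2,-0.3],[0.8,-0.15,0.1],8.81]
    - [[0,0,0],[0.8,-0.15,0.1],8.81]
    - [[0,0,0],[0.8,0,0],8.81]
    - [[0,0,0],[0.8,0,0],8.81]
    - [[0,0,0],[0.8,0,0],8.81]
    - [[0,0,0],[0,0,0],8.81]
    - [[0,0,0],[0,0,0],8.81]

```text
clock: 8.8
tool_pos: [0.5037, -0.3541, 0.0506]
eef_rot: [0.094, 0.413, -0.2, 0.884]
contact_force: [-0.3, 0.4, -0.0]
opening: 1.001
```

Run:
```python
from pr import *
s=r.get_state();print(s['q'].round(2),s['contact_force'])
to(h+.008*Mg[:,0],Mg)
```

```text
[ 0.88  1.08 -0.49  2.29  2.88  0.89 -0.98] [-0.267  0.44  -0.017]
shift cm [-0.1   0.1   0.08]
rotvec deg [-0.03 -0.07  0.01]
```

>>> drive_tool:
  deltas:
    - [[0,0,0],[0,0.1,0],6]
    - [[0,0,0],[0,0,0],5]
    - [[0,0,0],[0,0,0],4]
    - [[0,0,0],[0,0,0],3.5]
    - [[0,0,0],[0,0,0],3]
    - [[0,0,0],[0,0,0],3]
    - [[0,0,0],[0,0,0],3]
    - [[0,0,0],[0,0,0],3]
    - [[0,0,0],[0,0,0],3]
  force: 25

```text
clock: 9.55
tool_pos: [0.504, -0.3533, 0.0512]
eef_rot: [0.093, 0.412, -0.2, 0.884]
contact_force: [-0.3, 0.4, -0.2]
opening: 0.461
```

>>> drive_tool:
  deltas:
    - [[0,0,0],[0,0,0],3]
    - [[0,0,0],[-0.4,0,0],3]
    - [[0,0,0],[-0.8,0,0],3]
    - [[0,0,0],[-0.8,0,0],3]
    - [[0,0,0],[-1,0,0],3]
    - [[0,0,0],[-1,0,0],3]
    - [[0,0,0],[-1,0,0],3]
    - [[0,0,0],[-1,0,0],3]
    - [[0,0,0],[0,0,0],3]

```text
clock: 10.3
tool_pos: [0.4678, -0.3359, 0.0985]
eef_rot: [0.093, 0.413, -0.2, 0.884]
contact_force: [0.1, 0.6, -1.3]
opening: 0.463
```

Run:
```python
from pr import *
s=r.get_state();print(s['q'].round(2),s['opening'],s['contact_force'],s['moment'])
to(None,Mg)
a=snap('wrist','w5.png');b=snap('scene','s5.png')
l=cv2.resize(a['color'],(440,330));rr=cv2.resize(b['color'][230:320,150:270],(360,270));rr=cv2.copyMakeBorder(rr,0,60,0,0,0)
cv2.imwrite('pics/m5.png',np.hstack([l,rr])[:,:,::-1])
```

```text
[ 0.9   0.98 -0.51  2.42  2.86  0.92 -1.01] 0.46273678018464554 [ 0.135  0.577 -1.318] [ 0.299  0.616 -0.016]
rotvec deg [ 0.04 -0.09  0.  ]
```

View pics/m5.png

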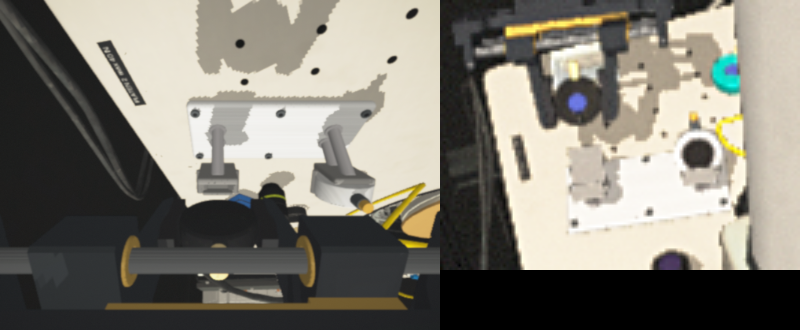

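The head is gripped and out of the pocket, and the thermal head is still seated. Next I refine the lamp's axis and lens from the w2 view.

Run:
```python
from pr import *
a=load('w2.png');b=load('w1.png')
A=cv2.resize(a['color'][100:240,400:560],None,fx=2.5*1.0,fy=2.5,interpolation=cv2.INTER_CUBIC)
Bm=cv2.resize(b['color'][195:335,195:355],None,fx=2.5,fy=2.5,interpolation=cv2.INTER_CUBIC)
cv2.imwrite('pics/lamp.png',np.hstack([A,Bm])[:,:,::-1])
s5=load('s5.png');hsv=cv2.cvtColor(s5['color'],cv2.COLOR_RGB2HSV)
m=((hsv[...,0]>110)&(hsv[...,0]<130)&(hsv[...,1]>90)&(hsv[...,2]>90)).astype('u1');m[:250]=0;m[285:]=0;m[:,:180]=0;m[:,215:]=0
y,x=np.nonzero(m);s=r.get_state();print('win',x.mean(),y.mean(),len(x))
Mc=R.from_quat(s['eef_rot']).as_matrix();T=s['tool_pos'];print('pred',proj(s5,T+Mc@[-.008,0,.008]))
o,k=ray(s5,x.mean(),y.mean());n=Mc[:,2];P=o+k*(((T+Mc@[0,0,.008]-o)@n)/(k@n));print('window in tool',Mc.T@(P-T))
```

```text
win 195.36363636363637 263.75757575757575 33
pred (np.float64(195.26819577118118), np.float64(265.04308898944714))
window in tool [-0.011  0.001  0.008]
```

View pics/lamp.png

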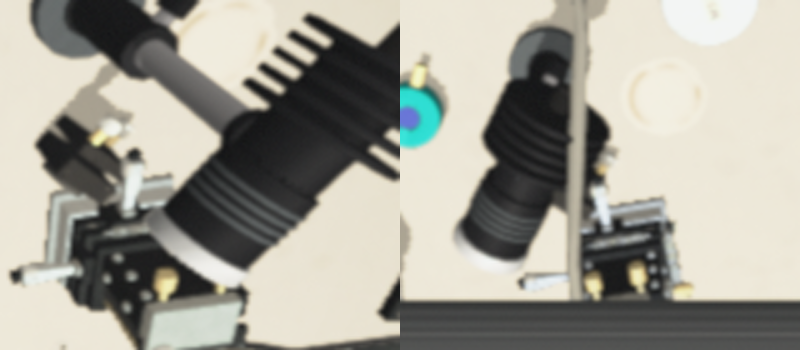

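Run:
```python
from pr import *
a=load('w2.png');b=load('w1.png')
PA=lambda x,y:(400+x/2.5,100+y/2.5);PB=lambda x,y:(195+(x-400)/2.5,195+y/2.5)
def dirn(d,P,e1,e2):
    n=[]
    for e in(e1,e2):
        k=[ray(d,*P(*q))[1] for q in e];v=np.cross(*k);n.append(v/np.linalg.norm(v))
    n=n[0]+n[1];dd=np.cross(n,[0,0,1]);return np.degrees(np.arctan2(dd[1],dd[0]))
print('axis w2',dirn(a,PA,[(220,145),(150,220)],[(318,200),(245,280)]),'w1',dirn(b,PB,[(480,165),(455,235)],[(555,190),(522,265)]))
c1=(a,*PA(196,256));c2=(b,*PB(487.5,257));L,e=cross(c1,c2);print('lens',L,e)
for e1,e2,d,P in(((150,232),(240,285),a,PA),((455,243),(522,268),b,PB)):
    q=[onz(d,*P(*t),L[2]) for t in(e1,e2)];v=q[1]-q[0];print('chord',np.linalg.norm(v),np.degrees(np.arctan2(v[1],v[0])),(q[0]+q[1])/2)
```

```text
axis w2 133.10346814437295 w1 132.7869116114016
lens [ 0.486 -0.102  0.173] [np.float64(0.001372058180285558), np.float64(0.0013720581802854888)]
chord 0.045656147655669034 34.956184540615645 [ 0.485 -0.102  0.173]
chord 0.03322047921994022 40.91284661660849 [ 0.487 -0.103  0.173]
```

```bash
cat > s3.py <<'E'
from s1h import *
X,M0=fk(q,p)
L=np.array([.486,-.102,.172]);bm=np.array([np.cos(np.radians(-47)),np.sin(np.radians(-47)),0])
Mf=np.c_[[0,0,-1.],np.cross(-bm,[0,0,-1.]),-bm];Xf=L+.048*bm-[0,0,.0095]
S=np.array([.69,-.05,.45])
def clear(x,m):
    pts=[x+m@np.array(c) for c in([.011,0,0],[-.05,.094,0],[-.05,-.094,0],[-.18,.09,0],[-.18,-.09,0],[-.31,0,0],[-.1,0,0],[-.1,0,-.1])]
    d=min(np.linalg.norm(c-S)-.0775 for c in pts)
    z=min(c[2]-(.24 if (c[1]>-.21 and .38<c[0]<.57) else .1) for c in pts)
    w=min(c[1]-(-.375-.3*(c[0]-.3))for c in pts)
    return d,z,w
E
cat > s4.py <<'E'
from s3 import *
b=load('w1.png');a=load('w2.png')
n=np.cross(ray(b,259,168)[1],ray(b,266,300)[1])
for u,v in((443,25),(480,28),(520,33),(550,40)):
    o,k=ray(a,u,v);t=((b['cw'][:3,3]-o)@n)/(k@n);print('cable',(o+k*t).round(3))
up=(X-.05*M0[:,0]+[0,0,.10],M0)
pf=(Xf+.04*bm+[0,0,.10],Mf)
rng=np.random.default_rng(3);res=[];t0=time.time();tried=0
def rnd(q5,sm):
    while 1:
        v=np.array([rng.uniform(-.5,1),rng.uniform(-.2,.8),rng.uniform(-.5,.6),rng.uniform(1.6,2.5),q5+rng.uniform(-.3,.3),rng.uniform(.5,1.2),0])
        v[6]=sm-v[4]+rng.uniform(-.8,.8)
        if abs(v[6])>2.5: continue
        x,m=fk(v,p);d,z,w=clear(x,m)
        if .33<x[0]<.55 and -.34<x[1]<.0 and x[2]<.5 and d>.05 and z>0 and w>0.01: return x,m
while time.time()-t0<420:
    w=[rnd(2.6,1.2),rnd(1.5,0),rnd(.4,-1.5)]
    rw=mkrows(X,M0,[up]+w+[pf,(Xf,Mf)]);qq,mx,mg,H=track(q,rw,p)
    done=len(H)/len(rw)
    if done<1: res.append((done-1,done,mg,mx,len(rw),(),qq,w));continue
    C=np.min([clear(*fk(x,p))[::2] for x in H[:-4]],axis=0)
    sc=min(mg,.15)+min(0,C[0]-.06)*3+min(0,C[1])*2-max(0,mx-.2)*.3-.001*len(rw)
    res.append((sc,done,mg,mx,len(rw),C,qq,w))
res.sort(key=lambda z:-z[0]);print(len(res),sum(z[1]==1 for z in res))
for z in res[:5]: print(np.round(z[:5],3),z[5],z[6].round(2))
pickle.dump(res[:10],open('res2.pkl','wb'))
E
python3 s4.py
```

```text
cable [ 0.395 -0.032 -0.041]
cable [ 0.392 -0.026  0.033]
cable [ 0.391 -0.021  0.091]
cable [ 0.392 -0.02   0.125]
881 865
[-0.019  0.981 -0.307  0.368 54.   ] () [ 0.66  0.8  -0.85  1.85  0.78  0.87 -2.97]
[-0.058  1.     0.115  0.132 45.   ] [ 0.019 -0.002] [ 0.31  0.71 -0.23  1.91  0.29  0.55 -2.51]
[-0.059  1.     0.115  0.12  44.   ] [ 0.018 -0.002] [ 0.31  0.71 -0.23  1.91  0.29  0.55 -2.51]
[-0.059  1.     0.115  0.177 46.   ] [ 0.019 -0.002] [ 0.28  0.71 -0.17  1.91  0.21  0.54 -2.43]
[-0.059  1.     0.115  0.167 46.   ] [ 0.019 -0.002] [ 0.29  0.71 -0.19  1.91  0.24  0.54 -2.46]
```

Run:
```python
from s3 import *
a=load('w2.png');s=load('scene.png');b=load('w1.png')
print('col base z=.05..3',[onz(s,265,312,z).round(2) for z in(0,.1,.2,.3)])
print('w2 white',[onz(a,350,368,z).round(2) for z in(0,.1,.2)],cross((a,350,368),(s,265,312)))
print('disc edge w2',[onz(a,428,257,z).round(2) for z in(0,.1)],'scene',[onz(s,317,356,z).round(2) for z in(0,.1)],[onz(s,395,358,z).round(2) for z in(0,.1)])
print('stagebox',[onz(a,640/1.4,275/1.4,z).round(2) for z in(0,.05,.1)],[onz(s,300,265,z).round(2) for z in(0,.05,.1)],cross((a,455,205),(s,300,268)))
print('frame',Xf,clear(Xf,Mf))
res=pickle.load(open('res2.pkl','rb'))
```

```text
col base z=.05..3 [array([ 0.64, -0.23,  0.  ]), array([ 0.69, -0.26,  0.1 ]), array([ 0.74, -0.29,  0.2 ]), array([ 0.79, -0.32,  0.3 ])]
w2 white [array([ 1.03, -0.36,  0.  ]), array([ 0.84, -0.32,  0.1 ]), array([ 0.65, -0.28,  0.2 ])] (array([ 0.719, -0.286,  0.167]), [np.float64(0.005659384491102029), np.float64(0.005659384491101919)])
disc edge w2 [array([ 0.73, -0.12,  0.  ]), array([ 0.62, -0.14,  0.1 ])] scene [array([ 0.82, -0.19,  0.  ]), array([ 0.85, -0.23,  0.1 ])] [array([ 0.93, -0.04,  0.  ]), array([ 0.95, -0.09,  0.1 ])]
stagebox [array([ 0.62, -0.06,  0.  ]), array([ 0.58, -0.08,  0.05]), array([ 0.53, -0.09,  0.1 ])] [array([ 0.57, -0.06,  0.  ]), array([ 0.6 , -0.08,  0.05]), array([ 0.62, -0.11,  0.1 ])] (array([ 0.599, -0.082,  0.042]), [np.float64(0.001558395784880905), np.float64(0.0015583957848810212)])
frame [ 0.519 -0.137  0.162] (np.float64(0.07526157639072072), np.float64(-0.08850000000000002), np.float64(0.21878377847564434))
```

```bash
sed -i 's/pf=(Xf+.04\*bm+\[0,0,.10\],Mf)/pf=(Xf+.06*bm+[0,0,.03],Mf)/; s/default_rng(3)/default_rng(5)/; s/t0<420/t0<300/; /^n=np.cross/,/print(.cable/d' s4.py; sed -i 's/H\[:-4\]\],axis=0)/H],axis=0)/' s4.py; python3 s4.py
python3 - <<'E'
from s3 import *
from pr import show
res=pickle.load(open('res2.pkl','rb'));print(Xf)
up=(X-.05*M0[:,0]+[0,0,.10],M0);pf=(Xf+.06*bm+[0,0,.03],Mf)
rw=mkrows(X,M0,[up]+res[0][7]+[pf]);show(rw,q,p,3)
E
```

```text
590 583
[ 0.022  1.     0.115  0.121 43.   ] [ 0.045 -0.002] [ 0.31  0.71 -0.23  1.91  0.29  0.55 -2.51]
[ 0.022  1.     0.115  0.122 44.   ] [ 0.045 -0.002] [ 0.32  0.71 -0.24  1.91  0.3   0.56 -2.52]
[ 0.02   1.     0.114  0.173 44.   ] [ 0.045 -0.002] [ 0.34  0.71 -0.27  1.91  0.33  0.56 -2.55]
[ 0.017  1.     0.115  0.133 47.   ] [ 0.045 -0.002] [ 0.28  0.71 -0.18  1.91  0.23  0.54 -2.44]
[ 0.017  1.     0.115  0.215 45.   ] [ 0.045 -0.002] [ 0.06  0.71  0.19  1.93 -0.25  0.52 -1.97]
[ 0.519 -0.137  0.162]
1 [[0.0, 0.0, 0.0], [-2.5, 0.0, 1.3], 3], | [ 0.46 -0.33  0.13] b [ 0.36 -0.28  0.26] y [ 0.4  0.9 -0. ] 
2 [[0.0, 0.0, 0.0], [-2.6, 0.0, 1.3], 3], | [ 0.46 -0.33  0.16] b [ 0.35 -0.28  0.29] y [ 0.4  0.9 -0. ] 
3 [[0.0, 0.0, 0.0], [-2.5, 0.0, 1.3], 3], | [ 0.45 -0.33  0.18] b [ 0.35 -0.28  0.32] y [ 0.4  0.9 -0. ] 
4 [[0.0, 0.0, 0.0], [-2.5, 0.0, 1.2], 3], | [ 0.45 -0.33  0.21] b [ 0.34 -0.28  0.35] y [ 0.4  0.9 -0. ] [ 0.94  0.69 -0.54  2.45  2.79  0.66 -1.03]
5 [[0.0, 0.0, 0.0], [-2.6, 0.0, 1.3], 3], | [ 0.44 -0.32  0.24] b [ 0.34 -0.27  0.38] y [ 0.4  0.9 -0. ] 
6 [[0.5, -1
[... 3592 characters left out ...]
 0.41] y [-0.3 -1.   0. ] [ 0.56  0.57 -0.42  2.    0.4   0.69 -2.01]
37 [[5.8, 0.2, -0.5], [0.6, -0.9, -2.3], 3], | [ 0.46 -0.19  0.22] b [ 0.47 -0.18  0.4 ] y [-0.4 -0.9  0. ] 
38 [[5.8, 0.2, -0.5], [0.7, -1.2, -2.2], 3], | [ 0.49 -0.19  0.21] b [ 0.49 -0.18  0.39] y [-0.5 -0.9  0. ] 
39 [[5.7, 0.2, -0.5], [0.6, -1.3, -2.1], 3], | [ 0.51 -0.18  0.21] b [ 0.51 -0.18  0.39] y [-0.6 -0.8  0. ] 
40 [[5.8, 0.2, -0.4], [0.7, -1.6, -1.9], 3], | [ 0.54 -0.18  0.2 ] b [ 0.54 -0.18  0.38] y [-0.7 -0.8  0. ] [ 0.42  0.69 -0.3   1.79  0.3   0.72 -2.33]
41 [[5.8, 0.3, -0.5], [0.7, -1.7, -1.7], 3], | [ 0.56 -0.18  0.19] b [ 0.56 -0.18  0.37] y [-0.7 -0.7  0. ] [ 0.39  0.72 -0.27  1.73  0.27  0.72 -2.41]
```

Run:
```python
from s3 import *
from pr import show
res=pickle.load(open('res2.pkl','rb'))
up=(X-.05*M0[:,0]+[0,0,.10],M0);pf=(Xf+.06*bm+[0,0,.03],Mf)
for z in res[:1]:
    w=z[7];w=[(w[0][0]+[-.06,.02,.07],w[0][1]),(w[1][0]+[-.07,-.09,.07],w[1][1]),(w[2][0]+[.05,-.06,.05],w[2][1])]
    rw=mkrows(X,M0,[up]+w+[pf]);qq,mx,mg,H=track(q,rw,p)
    C=np.array([clear(*fk(x,p)) for x in H]);print(mx,mg,C.min(0),C[:,0].argmin(),C[:,2].argmin(),[x[0].round(2) for x in w])
    show(rw,q,p,3)
```

```text
0.1347523863914688 0.10859714759457839 [ 0.045 -0.058 -0.002] 39 0 [array([ 0.49, -0.27,  0.28]), array([ 0.44, -0.19,  0.32]), array([ 0.39, -0.25,  0.31])]
1 [[0.0, 0.0, 0.0], [-2.5, 0.0, 1.3], 3], | [ 0.46 -0.33  0.13] b [ 0.36 -0.28  0.26] y [ 0.4  0.9 -0. ] 
2 [[0.0, 0.0, 0.0], [-2.6, 0.0, 1.3], 3], | [ 0.46 -0.33  0.16] b [ 0.35 -0.28  0.29] y [ 0.4  0.9 -0. ] 
3 [[0.0, 0.0, 0.0], [-2.5, 0.0, 1.3], 3], | [ 0.45 -0.33  0.18] b [ 0.35 -0.28  0.32] y [ 0.4  0.9 -0. ] 
4 [[0.0, 0.0, 0.0], [-2.5, 0.0, 1.2], 3], | [ 0.45 -0.33  0.21] b [ 0.34 -0.28  0.35] y [ 0.4  0.9 -0. ] [ 0.94  0.69 -0.54  2.45  2.79  0.66 -1.03]
5 [[0.0, 0.0, 0.0], [-2.6, 0.0, 1.3], 3], | [ 0.44 -0.32  0.24] b [ 0.34 -0.27  0.38] y [ 0.4  0.9 -0. ] 
6 [[0.7, -1.6, -2.2], [-0.7, 2.3, 1.5], 3], | [ 0.46 -0.31  0.25] b [ 0.35 -0.25  0.39] y [ 0.5  0.9 -0. ] 
7 [[0.7, -1.6, -2.2], [-0.7, 2.2, 1.5], 3], | [ 0.47 -0.29  0.27] b [ 0.37 -0.22  0.4 ] y [ 0.5  0.9 -0. ] 
8 [[0.7, -1.6, -2.2], [-0.8, 2.3, 1.5], 3], | [ 0.49 -0.27  0.28] b [ 0.38 -0.2   0.41] y [ 0.5  0.9 -0.1] [ 0.6   0.51 -0.45  2.44  2.42  0.71 -1.03]
9 
[... 3084 characters left out ...]
, 3], | [ 0.46 -0.22  0.26] b [ 0.47 -0.22  0.44] y [-0.3 -1.   0. ] 
36 [[5.8, 0.2, -0.5], [1.2, -1.4, -1.6], 3], | [ 0.48 -0.21  0.24] b [ 0.49 -0.21  0.42] y [-0.4 -0.9  0. ] [ 0.42  0.58 -0.17  1.84  0.17  0.76 -1.84]
37 [[5.8, 0.2, -0.5], [1.2, -1.5, -1.4], 3], | [ 0.5  -0.21  0.23] b [ 0.51 -0.2   0.41] y [-0.5 -0.9  0. ] 
38 [[5.7, 0.2, -0.5], [1.2, -1.7, -1.3], 3], | [ 0.52 -0.2   0.22] b [ 0.52 -0.2   0.4 ] y [-0.6 -0.8  0. ] 
39 [[5.8, 0.2, -0.5], [1.3, -1.8, -1.1], 3], | [ 0.54 -0.19  0.2 ] b [ 0.54 -0.19  0.38] y [-0.7 -0.8  0. ] 
40 [[5.8, 0.2, -0.4], [1.2, -1.8, -0.9], 3], | [ 0.56 -0.18  0.19] b [ 0.56 -0.18  0.37] y [-0.7 -0.7  0. ] [ 0.27  0.71 -0.05  1.74  0.05  0.69 -2.21]
```

>>> drive_tool:
  deltas:
    - [[0,0,0],[-2.5,0,1.3],3]
    - [[0,0,0],[-2.6,0,1.3],3]
    - [[0,0,0],[-2.5,0,1.3],3]
    - [[0,0,0],[-2.5,0,1.2],3]
    - [[0,0,0],[-2.6,0,1.3],3]
    - [[0.7,-1.6,-2.2],[-0.7,2.3,1.5],3]
    - [[0.7,-1.6,-2.2],[-0.7,2.2,1.5],3]
    - [[0.7,-1.6,-2.2],[-0.8,2.3,1.5],3]
    - [[6.0,1.0,-1.7],[-0.9,0.3,-0.3],3]
    - [[6.1,1.0,-1.7],[-0.9,0.4,-0.4],3]
    - [[6.0,1.0,-1.7],[-1.0,0.2,-0.4],3]
    - [[6.1,1.1,-1.7],[-0.9,0.2,-0.5],3]

```text
clock: 11.4
tool_pos: [0.4671, -0.2368, 0.2964]
eef_rot: [0.25, 0.348, -0.384, 0.818]
contact_force: [-0.2, -1.9, -0.2]
opening: 0.461
```

>>> drive_tool:
  deltas:
    - [[6.0,1.0,-1.7],[-0.9,0.1,-0.5],3]
    - [[6.1,1.0,-1.7],[-1.0,0,-0.5],3]
    - [[6.0,1.0,-1.7],[-0.9,0,-0.5],3]
    - [[6.1,1.0,-1.7],[-0.9,-0.2,-0.6],3]
    - [[6.0,1.0,-1.7],[-0.9,-0.2,-0.5],3]
    - [[6.1,1.0,-1.8],[-0.8,-0.3,-0.5],3]
    - [[5.9,0.1,-2.5],[0.2,-0.4,0.4],3]
    - [[5.8,0.1,-2.5],[0.2,-0.3,0.5],3]
    - [[5.9,0.1,-2.5],[0.2,-0.2,0.6],3]
    - [[5.9,0.1,-2.5],[0.3,-0.2,0.5],3]
    - [[5.9,0.1,-2.5],[0.2,-0.1,0.6],3]
    - [[5.9,0.1,-2.5],[0.3,-0.1,0.5],3]

```text
clock: 12.4
tool_pos: [0.4138, -0.2185, 0.3134]
eef_rot: [-0.615, -0.162, 0.665, -0.393]
contact_force: [-0.1, 0.2, -1.5]
opening: 0.464
```

>>> drive_tool:
  deltas:
    - [[5.9,0.1,-2.5],[0.2,0,0.6],3]
    - [[5.8,0.1,-2.5],[0.2,0.1,0.6],3]
    - [[5.9,0.1,-2.5],[0.3,0.2,0.5],3]
    - [[5.9,0.1,-2.5],[0.2,0.2,0.6],3]
    - [[5.9,0,-2.6],[0.2,0.3,0.5],3]
    - [[5.9,0.1,-2.5],[0.2,0.4,0.4],3]
    - [[5.9,0.1,-2.5],[0.2,0.4,0.5],3]
    - [[0,0,0],[0,0,0],3]

```text
clock: 13.07
tool_pos: [0.387, -0.2566, 0.3055]
eef_rot: [-0.684, -0.009, 0.728, -0.047]
contact_force: [0.5, 0.9, -0.8]
opening: 0.458
```

Run:
```python
from s3 import *
from pr import show
s=r.get_state();print(s['q'].round(2),s['opening'],s['contact_force'])
pf=(Xf+.06*bm+[0,0,.03],Mf);rw=mkrows(X,M0,[pf]);show(rw,q,p,3);print(track(q,rw,p)[1:3])
snap('wrist','w6.png')
```

```text
[ 0.65  0.42 -0.32  1.94  0.27  0.86 -1.31] 0.4580762434281275 [ 0.525  0.897 -0.766]
1 [[6.4, 0.3, -0.5], [1.2, -0.8, -2.3], 3], | [ 0.41 -0.25  0.29] b [ 0.42 -0.24  0.47] y [-0. -1.  0.] 
2 [[6.5, 0.2, -0.6], [1.3, -1.1, -2.2], 3], | [ 0.43 -0.24  0.28] b [ 0.44 -0.23  0.46] y [-0.1 -1.   0. ] 
3 [[6.4, 0.3, -0.5], [1.2, -1.3, -2.1], 3], | [ 0.45 -0.23  0.26] b [ 0.46 -0.22  0.44] y [-0.3 -1.   0. ] 
4 [[6.5, 0.2, -0.6], [1.3, -1.5, -1.8], 3], | [ 0.47 -0.22  0.25] b [ 0.48 -0.22  0.43] y [-0.4 -0.9  0. ] [ 0.45  0.57 -0.19  1.86  0.19  0.77 -1.8 ]
5 [[6.4, 0.3, -0.5], [1.3, -1.7, -1.7], 3], | [ 0.49 -0.21  0.24] b [ 0.5  -0.21  0.42] y [-0.5 -0.9  0. ] 
6 [[6.5, 0.2, -0.5], [1.4, -1.9, -1.5], 3], | [ 0.52 -0.2   0.22] b [ 0.52 -0.2   0.4 ] y [-0.6 -0.8  0. ] 
7 [[6.4, 0.3, -0.6], [1.3, -2.0, -1.3], 3], | [ 0.54 -0.19  0.21] b [ 0.54 -0.19  0.39] y [-0.6 -0.8  0. ] 
8 [[6.5, 0.3, -0.5], [1.4, -2.2, -1.0], 3], | [ 0.56 -0.18  0.19] b [ 0.56 -0.18  0.37] y [-0.7 -0.7  0. ] [ 0.27  0.71 -0.06  1.74  0.06  0.69 -2.22]
(np.float64(0.1286984383819596), np.float64(0.4442465558718123))
```

>>> drive_tool:
  deltas:
    - [[6.4,0.3,-0.5],[1.2,-0.8,-2.3],3]
    - [[6.5,0.2,-0.6],[1.3,-1.1,-2.2],3]
    - [[6.4,0.3,-0.5],[1.2,-1.3,-2.1],3]
    - [[6.5,0.2,-0.6],[1.3,-1.5,-1.8],3]
    - [[6.4,0.3,-0.5],[1.3,-1.7,-1.7],3]
    - [[6.5,0.2,-0.5],[1.4,-1.9,-1.5],3]
    - [[6.4,0.3,-0.6],[1.3,-2.0,-1.3],3]
    - [[6.5,0.3,-0.5],[1.4,-2.2,-1.0],3]
    - [[0,0,0],[0,0,0],3]
    - [[0,0,0],[0,0,0],3]

```text
clock: 13.95
tool_pos: [0.5606, -0.1738, 0.1926]
eef_rot: [-0.65, 0.277, 0.651, 0.277]
contact_force: [-0.4, 0.4, 0.7]
opening: 0.462
```

Run:
```python
from s3 import *
s=r.get_state();print(s['q'].round(2),s['opening'],s['contact_force'])
to(Xf,Mf)
a=snap('wrist','w7.png');b=snap('scene','s7.png')
print(np.round([proj(a,L),proj(a,L-.05*bm),proj(a,L+[0,0,.0185])]))
im=np.hstack([cv2.resize(a['color'],(480,360)),cv2.resize(b['color'][180:330,190:323],(319,360))])
cv2.imwrite('pics/m7.png',im[:,:,::-1])
```

```text
[ 0.26  0.71 -0.06  1.74  0.07  0.69 -2.22] 0.46155131377626585 [-0.409  0.353  0.653]
shift cm [3.02 0.48 5.54]
rotvec deg [ 0.81  0.01 -0.01]
[[283. 411.]
 [282. 469.]
 [284. 440.]]
```

View pics/m7.png

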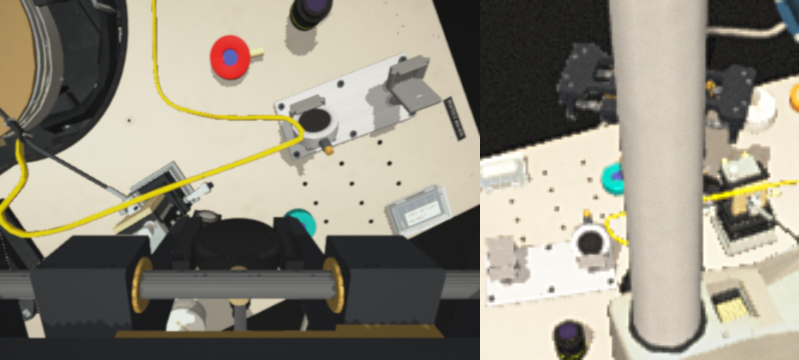

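Run:
```python
from s3 import *
a=load('w7.png')
for z in(0,.026,.05,.1,.15,.172): print(z,onz(a,218,371,z).round(3))
for n,x in(('tin',(.475,.031,.026)),('lensfoot',(.453,-.07,.01)),('mirror',(.6,-.082,.04)),('red',(.65,-.25,.01)),('turq',(.448,-.164,.02)),('thermal',(.543,-.26,.058))): print(n,np.round(proj(a,x)))
c=a['color'][345:395,185:330];cv2.imwrite('pics/gap.png',cv2.resize(c,None,fx=5,fy=5,interpolation=cv2.INTER_CUBIC)[:,:,::-1])
```

```text
0 [0.452 0.046 0.   ]
0.026 [0.465 0.025 0.026]
0.05 [0.476 0.005 0.05 ]
0.1 [ 0.501 -0.037  0.1  ]
0.15 [ 0.525 -0.079  0.15 ]
0.172 [ 0.536 -0.097  0.172]
tin [208. 369.]
lensfoot [282. 318.]
mirror [181. 238.]
red [264.  66.]
turq [347. 271.]
thermal [364. 146.]
```

Run:
```python
from s3 import *
for f in('w6.png','w5.png','w4.png','w3.png','w1.png','w2.png'):
    a=load(f);print(f,np.round(proj(a,L)),np.round(proj(a,L-.05*bm)), 'depth',-(np.linalg.inv(a['cw'])@np.r_[L,1])[2].round(2))
for f in('w1.png','w2.png'):
    a=load(f);g=a['color'].astype(int).min(2);hs=cv2.cvtColor(a['color'],cv2.COLOR_RGB2HSV)
    pts=[]
    for t in np.linspace(-.012,.02,17):   # profile along the lamp axis on its crest line
        u,v=proj(a,L+t*bm+[0,0,.0185]);pts.append(int(g[int(round(v)),int(round(u))]) if 0<=v<420 and 0<=u<560 else -1)
    print(f,'axial',pts)
    side=np.array([-bm[1],bm[0],0]);pts=[]
    for t in np.linspace(-.03,.03,21):
        u,v=proj(a,L-.012*bm+t*side);pts.append(int(g[int(round(v)),int(round(u))]))
    print('  lateral',pts)
```

```text
w6.png [65. 50.] [20. 96.] depth 0.23
w5.png [2019.  583.] [51455.  4769.] depth 0.04
w4.png [3638. 1039.] [-3934.  -286.] depth 0.02
w3.png [1133.  341.] [2009.  270.] depth 0.08
w1.png [231. 296.] [245. 259.] depth 0.37
w2.png [478. 203.] [523. 155.] depth 0.28
w1.png axial [61, 205, 239, 239, 236, 217, 214, 215, 215, 216, 217, 214, 189, 114, 58, 62, 71]
  lateral [217, 217, 217, 209, 102, 33, 41, 64, 76, 78, 81, 73, 71, 68, 72, 75, 215, 217, 218, 218, 218]
w2.png axial [92, 133, 215, 229, 222, 193, 93, 119, 122, 168, 199, 210, 209, 209, 207, 206, 207]
  lateral [144, 113, 40, 26, 29, 31, 32, 34, 37, 42, 45, 49, 52, 51, 50, 45, 52, 169, 210, 210, 212]
```

Run:
```python
from s3 import *
side=np.array([-bm[1],bm[0],0])
for f in('w1.png','w2.png','w6.png'):
    a=load(f);g=a['color'].astype(int).min(2);o=a['cw'][:3,3]
    # silhouette edges of the barrel just behind the ring, measured perpendicular to the view ray
    c=L-.018*bm;v=c-o;pp=np.cross(v,bm);pp/=np.linalg.norm(pp);ts=np.linspace(-.035,.035,57);pr_=[]
    for t in ts:
        u,w=proj(a,c+t*pp);pr_.append(int(g[int(round(w)),int(round(u))]) if 0<=w<420 and 0<=u<560 else -1)
    print(f,'perp',pp.round(2),'side',side.round(2));print([(round(t*1000),x) for t,x in zip(ts,pr_)][::2])
```

```text
w1.png perp [-0.73 -0.68 -0.07] side [0.73 0.68 0.  ]
[(-35, 166), (-32, 157), (-30, 213), (-28, 218), (-25, 217), (-23, 217), (-20, 217), (-18, 190), (-15, 72), (-13, 64), (-10, 76), (-8, 73), (-5, 82), (-3, 87), (0, 84), (2, 78), (5, 71), (8, 64), (10, 61), (12, 62), (15, 53), (17, 122), (20, 215), (22, 217), (25, 218), (27, 218), (30, 217), (32, 217), (35, 217)]
w2.png perp [-0.53 -0.49 -0.7 ] side [0.73 0.68 0.  ]
[(-35, 210), (-32, 210), (-30, 211), (-28, 208), (-25, 211), (-23, 212), (-20, 212), (-18, 208), (-15, 183), (-13, 71), (-10, 60), (-8, 60), (-5, 69), (-3, 62), (0, 58), (2, 47), (5, 60), (8, 61), (10, 59), (12, 51), (15, 47), (17, 32), (20, 169), (22, 204), (25, 126), (27, 191), (30, 214), (32, 207), (35, 132)]
w6.png perp [-0.68 -0.63 -0.38] side [0.73 0.68 0.  ]
[(-35, -1), (-32, -1), (-30, 190), (-28, 191), (-25, 192), (-23, 195), (-20, 194), (-18, 195), (-15, 97), (-13, 38), (-10, 39), (-8, 42), (-5, 44), (-3, 42), (0, 40), (2, 37), (5, 35), (8, 33), (10, 32), (12, 28), (15, 26), (17, 24), (20, 70), (22, 76), (25, 76), (27, 119), (30, 79), (32, 57), (35, 140)]
```

>>> drive_tool:
  deltas:
    - [[0.8,0,0],[1,0.3,0],3]
    - [[0,0,0],[1,0.2,0.7],3]
    - [[0,0,0],[1.3,0,1],3]
    - [[0,0,0],[0,0,1],3]
    - [[0,0,0],[0,0,1],3]
    - [[0,0,0],[0,0,1],3]
    - [[0,0,0],[0,0,1],3]
    - [[0,0,0],[0,0,0],3]
    - [[0,0,0],[0,0,0],3]
    - [[0,0,0],[0,0,0],3]

```text
clock: 14.88
tool_pos: [0.5185, -0.1392, 0.1613]
eef_rot: [0.649, -0.285, -0.646, -0.284]
contact_force: [-0.7, 0.2, -1.2]
opening: 0.464
```

```bash
cat > fin.py <<'E'
from s3 import *
Lp=np.array([.484,-.101,.169]);s=r.get_state();print(s['clock'],s['opening'],s['contact_force'],abs(s['qd']).max())
Mc=R.from_quat(s['eef_rot']).as_matrix();hc=s['tool_pos']+Mc@[-.0095,0,0]
d=hc+.008*Mc[:,2]-Lp;print('window from lens: axial',d@bm,'lateral',d@[-bm[1],bm[0],0],'up',d[2],'facing err deg',np.degrees(np.arccos(-Mc[:,2]@bm)))
to(Lp+.048*bm-[0,0,.0095],Mf)
E
python3 fin.py
python3 - <<'E'
from h import *
# does the head still sit square in the jaws? compare the head pixels in tool view (w5, w7, now)
n=snap('wrist','w8.png')
for f in('w5.png','w7.png','w8.png'):
    a=load(f)['color'];hs=cv2.cvtColor(a,cv2.COLOR_RGB2HSV)
    m=((hs[...,0]>12)&(hs[...,0]<35)&(hs[...,1]>40)&(hs[...,2]>120)).astype('u1');m[:300]=0;m[375:]=0;m[:,:255]=0;m[:,:][:,305:]=0
    y,x=np.nonzero(m);dk=(a.astype(int).sum(2)<90);print(f,'gold',len(x),x.mean().round(1) if len(x) else '',y.mean().round(1) if len(y) else '','top edge row of head',[int(np.flatnonzero(dk[225:300,u])[0]+225) if dk[225:300,u].any() else None for u in(250,265,280,295,310)])
E
```

```text
14.8833 0.46417323550869005 [-0.651  0.212 -1.198] 0.009842145857616166
window from lens: axial 0.043408911639030906 lateral -0.0007265676094667528 up 0.0017266522547343677 facing err deg 0.5000536829409529
shift cm [ 0.17 -0.07  0.35]
rotvec deg [-0.46 -0.2   0.07]
w5.png gold 245 278.2 343.4 top edge row of head [261, 258, 256, 257, 263]
w7.png gold 172 278.1 351.3 top edge row of head [263, 257, 256, 258, 264]
w8.png gold 181 278.3 351.4 top edge row of head [261, 257, 256, 258, 263]
```

>>> drive_tool:
  deltas:
    - [[-0.4,0,0],[0.1,0,0.2],3]
    - [[0,-0.2,0],[0.1,-0.1,0.1],3]
    - [[0,0,0],[0,0,0],3]
    - [[0,0,0],[0,0,0],3]
    - [[0,0,0],[0,0,0],3]
    - [[0,0,0],[0,0,0],3]

```text
clock: 15.43
tool_pos: [0.5169, -0.1353, 0.1586]
eef_rot: [-0.648, 0.282, 0.649, 0.283]
contact_force: [0.8, -0.6, 0.1]
opening: 0.463
```

```bash
python3 fin.py && python3 -c "
from plant import r
print(r.finish_job())"
```

```text
15.4333 0.46328019691576355 [ 0.843 -0.557  0.119] 0.003144489738921427
window from lens: axial 0.03949303770345222 lateral 0.0006814671964265548 up -0.0009230173726334501 facing err deg 0.09144672418731149
shift cm [-0.09  0.07 -0.05]
rotvec deg [-0.03  0.09  0.04]
the job is handed in; nothing more can be done
None
```

I drew the black photodiode head with the blue window out of its pocket and turned it upright. It was handed in at 15.4 s, held still in front of the lamp with the window facing the lens.

**Last check (computed from the arm's pose and my lens measurement):**

| Quantity | Value |
|---|---|
| Window to lens face | about 39 mm |
| Off centre | about 1 mm |
| Facing error | about 0.1° |
| Contact force at the wrist | about 1 N |

- **Grip:** it was steady. The opening read 0.463, about 41 mm against the 43 mm puck, and did not change from the grasp onward. The wrist picture showed the head unmoved in the jaws since it left the pocket.
- **Other things:** the thermal head was still in its pocket in the pictures taken after the pull. I did not compare the bystanders one by one at the end.

**What disagreed or could not be checked:**
- **No direct view:** the lens was hidden from every camera at the end, by the gripper and by a white column. Alignment therefore rests on the earlier lens measurements, which I take as good to about 3 mm and 3°. A later check of the lamp's outline moved the lens centre down by 3 mm, and I used that value.
- **Lens width:** it measured 33 and 46 mm in two views, against the true 37 mm.
- **Top camera:** it showed only the dark box and the arm, so I did not use it.

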